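# Pack the tool tray under its template panel

### The arm

A 6-joint arm with a two-finger parallel gripper is mounted at the origin on the work surface. World frame = base frame: x ahead of the robot, y to its left, z up, the work surface at z = 0. Lengths are in mm, angles in rad, forces in N, time in s.
With the tool pointing down it reaches from about 350 to 775 mm from the base axis. Payload 7.3 kg.
Tool frame: the origin (TCP) lies at the very end of the fingers, on their centre line; the grasp point (between the pads) lies 19 mm behind it (manip.pinch_z is the distance from the TCP to the grasp point, in mm); z points along the fingers, y is the direction in which the jaws open and shut (so a half turn about z gives the same grasp; the last joint's range is limited). The gripper opens to 92 mm and grips with 3 to 60 N. Pads are 19 mm wide; open, the fingers measure 130 mm over their backs; the gripper's body (75 mm by 190 mm) begins 47 mm behind the grasp point.
Start: joints at [1.094, 0.342, 1.524, -0, 1.275, -0.146], TCP at [170.506, 496.561, 226.741] pointing down, gripper open.
Joint ranges: [-2.53, 2.53], [-0.77, 2.02], [0.04, 2.7], [-1, 4.14], [0.28, 2.66], [-3.11, 3.11]. Speed limits (rad/s): [2.57, 2.57, 3.14, 3.14, 3.14, 3.14].

### API

Orientations are given as a rotation vector (axis times angle).
In Python, from workcell import manip gives the robot as it stands. The module is installed in compiled form; this text tells all that it offers.
- The arm moves only by the tool carry_out, never from a script. Its arguments are lists of equal length, an entry for each row: "turn": the turn, a rotation vector about the tool's x, y, z in degrees, a list of three; "linear": the shift along the tool's x, y, z in mm, a list of three; "claw": the closure, from 0 (fully open) to 1 (shut). A call has 1 to 12 rows; each row is the pose to reach, as a shift and turn from the pose commanded when the call began, along the tool's axes at that moment; what a row does not reach only later rows make up. A row lasts 1/10 s, in which the tool goes at most 50 mm and 8.59 degrees, less where a joint would pass 70% of its speed; a pose out of reach is approached as far as the arm can. A call with a gripper value outside its range is refused whole. The fingers move at their own pace and stop on an object; "squeeze" is the grip in N (left out, the last holds). Time passes only in rows, so rows that repeat a pose let the fingers close. It gives the time, the measured TCP pose, the force and the opening at its end, in the units of the state.
- manip.observe(): the state, without advancing time (a new reading comes with each control period).
- manip.grab_frame(name): name is "side" or "top" or "wrist"; returns the picture (384x512x3 uint8, red, green, blue); there is no depth.
- manip.camera_params(name): a dict with "fx", "fy", "cx", "cy" (pixels), "R" (3x3) and "t" (3): a world point X has camera coordinates R X + t. Camera axes: x right, y down, z forward; pixel columns grow to the right and rows downward; lengths in mm; the calibration is good to about 2 mm. A picture is of the moment at which its call begins: read the wrist's pose just before it. camera_params takes no time and is no camera call; for the wrist camera it gives the pose at the moment of the call.
- manip.finish_job(): hands the job in, once; it reports no verdict.
The state is a dict: "time": time; "qpos": joint angles; "qvel": joint speeds; "effort": joint torques, N m; "position": TCP position; "tool_rot": TCP orientation; "wrist_force": force on the tool from outside, world axes, zero at the start; "ft_torque": the same for the moment, N m; "finger_gap": opening from 0.0 (shut) to 1.0 (fully open).
Only numpy, scipy, OpenCV 4.12 (cv2) and the standard library are available. Lean on these libraries where they do the work, as an engineer would, in place of code of your own. Each camera call takes 0.05 s, during which the arm holds its last target.

### The job

Pack the carrying tray: take the hold-down bar out of it and set it aside on the bench, then lay every coloured-handled tool flat in the compartment of its own colour, handle on the coloured patch. Next tilt the template panel out of the deep bin by its grip block, that end up first so that the other end comes out from under the lip, and lay it flat on the tray's two ledges between their stops, over the tools. Last, lay the bar flat across the middle of the panel, between both pairs of steel posts; one tool may be missing, and the other things on the bench stay where they are.

Things in the scene. Friction and masses are not known exactly. Their poses are not given: they have to be found in the camera images.
- bin: Fixed deep plywood bin, outside 230 (its x) x 140 (y) x 70 mm high, origin at the centre of its underside. Floor 6 mm, walls 8 mm thick (inside 214 x 124). A steel lip juts 28 mm inwards over the whole -x end, 6 mm thick, underside 36 mm above the bin's floor: it overlaps the panel's -x end, so the panel cannot be lifted out level; the rest is open above.
- panel_center (a point): Centre of the plywood template panel, 200 (x) x 110 (y) x 8 mm, about 0.2 kg, half-way up its thickness; z out of its upper side. It starts flat on the bin's floor, its x axis along the bin's x axis, about 7 mm of play at each end and side, -x end under the lip.
- panel_grip (a point): Centre of the dark wooden grip block fixed on top of the panel near its +x end, 80 mm from the panel's centre: 24 (x) x 30 (y) x 36 mm high; this point is 26 mm above the panel's underside. Axes as the panel's. In the bin 47 mm are free on either y side of the block and about 15 mm before the bin's +x wall; its top is 20 mm below the bin's rim.
- tray: Fixed grey carrying tray, 236 (x) x 176 (y) mm, origin at the centre of its underside, floor 6 mm thick. Four compartments, each 156 mm long along y, lie 43 mm apart along x, from -x to +x: red, yellow, green, blue; each is 36 mm wide in its handle half (coloured patch) and 28 mm in its blade half. Dividers and rims rise 7 mm above the floor.
- tray_panel (a point): Where the middle of the panel's underside belongs: on the two ledges (tops 38 mm above the table) at the tray's -x and +x ends, the panel's length along the tray's x axis, either end first. Ledges: |x| 87 to 105 mm; y -52 to 8 mm at the -x end, -8 to 52 at +x. Stops rising to 54 mm leave the panel 5 mm of play each way. Axes as the tray's.
- tray_bar (a point): Where the middle of the bar's underside belongs: on the panel's top, 46 mm above the table, the bar's length along the tray's y axis, between two pairs of steel posts (66 mm high, 8 mm square, at tray x +-24, y +-83 mm; 40 mm free in a pair). Axes as the tray's.
- bar_center (a point): Centre of the hold-down bar, dark wood with brass ends, 190 (x, its length) x 28 (y) x 22 mm high (z), about 0.12 kg. It starts low in the tray, across its middle between the posts, lying on the dividers and rims 13 mm above the table, in the way of the tools. The bench is free beyond the tools' handles (world x 0.61 to 0.65, y 0.20 to 0.38 m).
- grip_red (a point): Centre of the red handle of the paring chisel (steel blade); may be absent. Handle 66 (x) x 28 (y) x 24 mm high (z), this point 12 mm above its underside. The tool is 140 mm long: the blade, 14 mm wide, at most 7 mm high and level with the underside, points to the tool's +x (tip 107 mm ahead of this point, butt 33 mm behind). About 0.12 kg. Starts flat on the table.
- slot_red (a point): Middle of the red patch on the floor (6 mm above the table) of the red compartment: the red handle's centre belongs 12 mm above it, the blade pointing along the tray's -y axis. Axes as the tray's.
- grip_yellow (a point): Centre of the yellow handle of the glue brush (wooden ferrule end); may be absent. Handle 66 (x) x 28 (y) x 24 mm high (z), this point 12 mm above its underside. The tool is 140 mm long: the blade, 14 mm wide, at most 7 mm high and level with the underside, points to the tool's +x (tip 107 mm ahead of this point, butt 33 mm behind). About 0.12 kg. Starts flat on the table.
- slot_yellow (a point): Middle of the yellow patch on the floor (6 mm above the table) of the yellow compartment: the yellow handle's centre belongs 12 mm above it, the blade pointing along the tray's +y axis. Axes as the tray's.
- grip_green (a point): Centre of the green handle of the file (dark steel blade); may be absent. Handle 66 (x) x 28 (y) x 24 mm high (z), this point 12 mm above its underside. The tool is 140 mm long: the blade, 14 mm wide, at most 7 mm high and level with the underside, points to the tool's +x (tip 107 mm ahead of this point, butt 33 mm behind). About 0.12 kg. Starts flat on the table.
- slot_green (a point): Middle of the green patch on the floor (6 mm above the table) of the green compartment: the green handle's centre belongs 12 mm above it, the blade pointing along the tray's -y axis. Axes as the tray's.
- grip_blue (a point): Centre of the blue handle of the brass-bladed scraper; may be absent. Handle 66 (x) x 28 (y) x 24 mm high (z), this point 12 mm above its underside. The tool is 140 mm long: the blade, 14 mm wide, at most 7 mm high and level with the underside, points to the tool's +x (tip 107 mm ahead of this point, butt 33 mm behind). About 0.12 kg. Starts flat on the table.
- slot_blue (a point): Middle of the blue patch on the floor (6 mm above the table) of the blue compartment: the blue handle's centre belongs 12 mm above it, the blade pointing along the tray's +y axis. Axes as the tray's.
- glue: Bystander: white glue bottle, 60 mm wide, 160 mm high, origin at its underside; leave it where it is.
- jar: Bystander: metal can, 80 mm wide, 90 mm high, origin at its underside; leave it where it is.
- sander: Bystander: cork-faced sanding block, 90 x 55 x 34 mm, origin at its underside; leave it where it is.
- driver: Bystander: screwdriver with a wooden handle, origin at its underside; leave it where it is.
- mallet: Bystander: wooden mallet, head 70 x 120 x 60 mm, origin at its underside; leave it where it is.
- offcut: Bystander: dark wood offcut, 120 x 50 x 35 mm, origin at its underside; leave it where it is.
Not all that is in view belongs to the job. Leave any blue look-alike of the part that bears panel_center alone.

How it is judged:
By the outcome, as a careful person would: the job done as asked, in the order asked, and still so for the second after the job is handed in, with the robot touching nothing.
Of tool_red, tool_yellow, tool_green, tool_blue only 3 to 4 are there at a start; the rules pass over those that are not, and their reading is None.
At some moment in a run one of tool_red, tool_yellow, tool_green, tool_blue, bar may be knocked a few centimetres aside while the robot is not near it.
Once in a run the grip may slacken for a moment while it holds something.
It also fails if it takes over 200 s, if anything falls off the work surface, if the arm or the gripper's body presses on something with over 40 N, if the wrist force passes 120 N, or if a joint passes its speed limit or range.

## Working session

There is one attempt and no reset: what is moved stays moved. The work goes in short steps, Python scripts to look and compute and a tool call to move; the robot and the scene stay as the last step left them, time stands still between calls to the robot, and variables do not carry over. Pictures are saved under pics/ and viewed, and the job is handed in when it is done.

Besides the shell and the picture viewer there is one more tool, called after ">>>" as name(argument=value, ...), one argument or row to a line, values as JSON. carry_out: Moves the arm, as the interface text tells. Its arguments: {"type":"object","properties":{"turn":{"type":"array"},"linear":{"type":"array"},"claw":{"type":"array"},"squeeze":{"type":"number"}},"required":["turn","linear","claw"]}

```bash
ls; mkdir -p pics; python3 - <<'E'
from workcell import manip
import cv2, numpy as np
print(manip.observe())
for n in ["top","side","wrist"]:
    p=manip.camera_params(n)
    print(n,{k:np.round(v,3).tolist() for k,v in p.items()})
    im=manip.grab_frame(n)
    cv2.imwrite(f"pics/{n}0.png",im[:,:,::-1])
E
```

```text
pics
{'time': 0.0, 'qpos': array([ 1.09400498e+00,  3.42727993e-01,  1.52501222e+00,  6.89700643e-06,
        1.27543080e+00, -1.46026430e-01]), 'qvel': array([ 0.00052244,  0.00087776, -0.00116742, -0.00209894, -0.00061862,
       -0.00077682]), 'effort': array([ 5.87968734e-04, -4.31235480e+01, -2.44225377e+01,  7.18339370e-02,
        5.57885470e-02, -1.25299903e-04]), 'position': array([170.29996117, 496.1725843 , 226.04392024]), 'tool_rot': array([-5.17121411e-01, -3.09824248e+00,  2.35648830e-03]), 'wrist_force': array([ 0.26605637,  0.17473368, -0.89347074]), 'ft_torque': array([0.02057354, 0.04189732, 0.03380624]), 'finger_gap': 0.9994927328147793}
top {'fx': 436.29, 'fy': 436.29, 'cx': 264.352, 'cy': 193.459, 'R': [[0.03, -1.0, -0.005], [-0.995, -0.029, -0.093], [0.093, 0.008, -0.996]], 't': [-46.305, 520.126, 1334.457]}
side {'fx': 491.806, 'fy': 491.806, 'cx': 250.276, 'cy': 188.004, 'R': [[0.686, -0.728, -0.002], [-0.402, -0.377, -0.834], [0.606, 0.573, -0.552]], 't': [-378.717, 244.658, 1518.67]}
wrist {'fx': 279.775, 'fy': 279.775, 'cx': 255.988, 'cy': 192.956, 'R': [[0.325, 0.946, -0.002], [0.906, -0.311, 0.288], [0.272, -0.095, -0.958]], 't': [-522.886, -37.26, 391.918]}
```

View pics/top0.png

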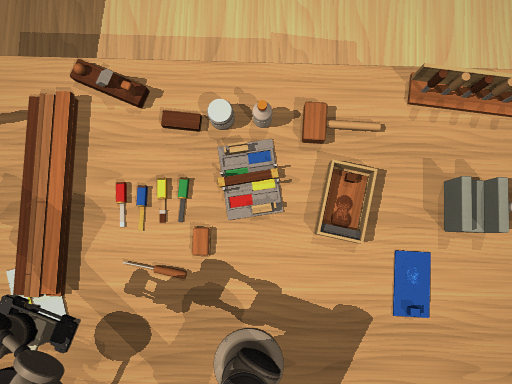

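View pics/side0.png

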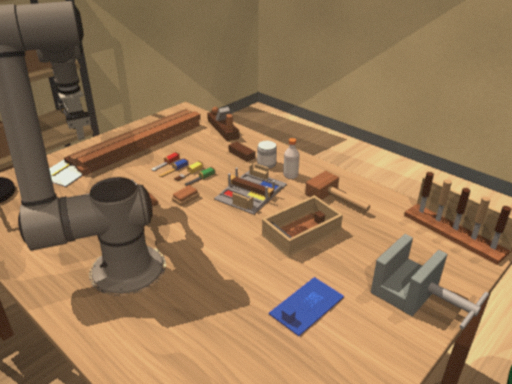

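View pics/wrist0.png

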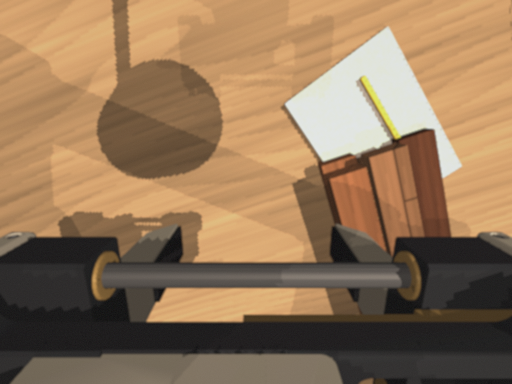

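```bash
cat > h.py <<'E'
from workcell import manip
import numpy as np, cv2
from scipy.spatial.transform import Rotation as Ro
def snap(n,name=None):
    p=manip.camera_params(n); im=manip.grab_frame(n)[:,:,::-1].copy()
    if name: cv2.imwrite(f"pics/{name}.png",im)
    return im,p
def back(p,uv,z):
    d=np.array([(uv[0]-p['cx'])/p['fx'],(uv[1]-p['cy'])/p['fy'],1.])
    R=np.array(p['R']);t=np.array(p['t']);C=-R.T@t;w=R.T@d
    return C+w*(z-C[2])/w[2]
def proj(p,X):
    c=np.array(p['R'])@np.asarray(X,float)+np.array(p['t'])
    return np.array([p['fx']*c[0]/c[2]+p['cx'],p['fy']*c[1]/c[2]+p['cy']])
def zoom(im,x0,y0,x1,y1,k,name):
    cv2.imwrite(f"pics/{name}.png",cv2.resize(im[y0:y1,x0:x1],None,fx=k,fy=k,interpolation=cv2.INTER_CUBIC))
def move(pos,yaw=None,Rt=None):
    """desired TCP pos(mm), R target -> linear,turn in current tool axes"""
    s=manip.observe();R0=Ro.from_rotvec(s['tool_rot'])
    if Rt is None: Rt=down(yaw)
    l=R0.inv().apply(np.asarray(pos)-s['position'])
    r=(R0.inv()*Rt).as_rotvec(degrees=True)
    return np.round(l,1),np.round(r,2)
def down(yaw):
    """z down, tool y (jaw axis) at world angle yaw deg"""
    y=np.array([np.cos(np.radians(yaw)),np.sin(np.radians(yaw)),0]);z=np.array([0,0,-1.]);x=np.cross(y,z)
    return Ro.from_matrix(np.c_[x,y,z])
E
python3 - <<'E'
from h import *
im=cv2.imread('pics/top0.png')
zoom(im,210,130,390,250,4,'z_tray')
zoom(im,100,165,220,245,6,'z_tools')
s=manip.observe();R=Ro.from_rotvec(s['tool_rot']).as_matrix();print(R.round(3))
p=manip.camera_params('wrist');C=-np.array(p['R']).T@np.array(p['t']);print(C, R.T@(C-s['position']), (np.array(p['R'])@R).round(3))
E
```

```text
[[-0.946  0.325 -0.001]
 [ 0.325  0.946 -0.001]
 [ 0.    -0.001 -1.   ]]
[ 97.07732705 520.30797093 385.16415233] [  77.12868907   -1.2460918  -158.94913741] [[-0.     1.     0.   ]
 [-0.957 -0.    -0.288]
 [-0.288 -0.     0.957]]
```

View pics/z_tray.png

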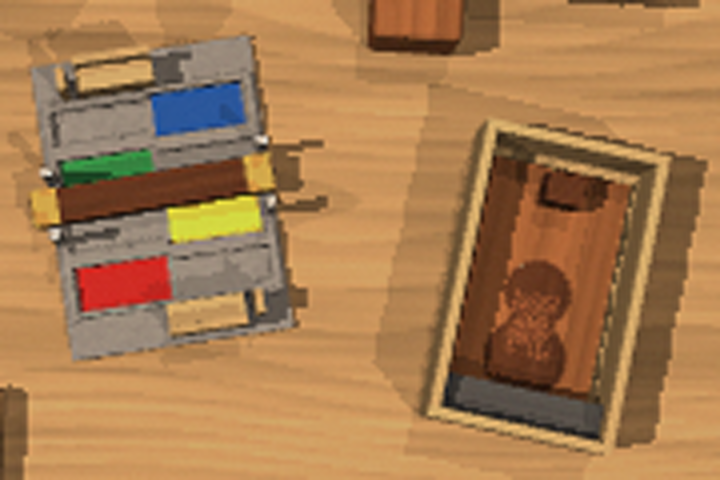

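View pics/z_tools.png

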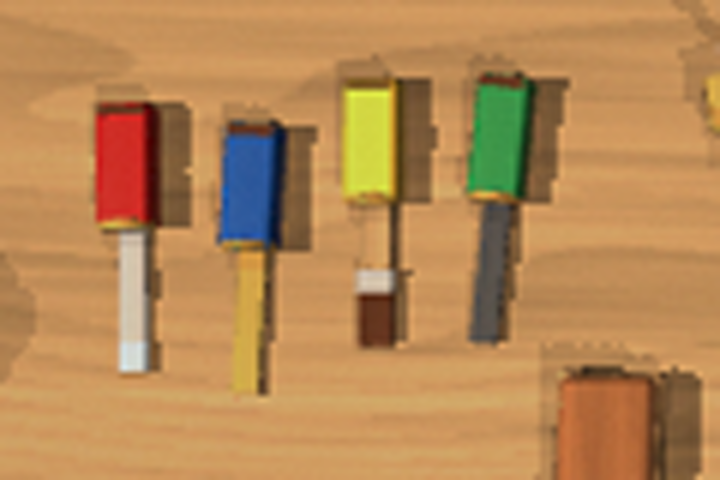

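```bash
cat > seg.py <<'E'
from h import *
HR={'red':[(0,170,90),(6,255,255)],'yellow':[(24,150,120),(34,255,255)],'green':[(45,110,60),(80,255,255)],'blue':[(100,120,60),(125,255,255)]}
def blobs(im,p,z=24,amin=60):
    hsv=cv2.cvtColor(im,cv2.COLOR_BGR2HSV);out={}
    for c,(lo,hi) in HR.items():
        m=cv2.inRange(hsv,np.array(lo),np.array(hi))
        n,l,st,ce=cv2.connectedComponentsWithStats(m)
        out[c]=[(st[i,4],tuple(ce[i].round(1)),back(p,ce[i],z)[:2].round(1)) for i in range(1,n) if st[i,4]>amin]
    return out
E
python3 - <<'E'
from seg import *
im=cv2.imread('pics/top0.png');p=manip.camera_params('top')
for k,v in blobs(im,p).items():
    for b in v: print(k,b)
for n,uv,z in [('trayTL',(218.5,147),0),('trayTR',(273.5,139.5),0),('trayBL',(228.5,219.5),0),('trayBR',(284,211),0),('glue',(262,120),0),('can',(220,113),90),('binTL',(333,160),70),('binTR',(377,170),70),('binBL',(317,234),70),('binBR',(361.5,243),70),('barL',(221.5,182),35),('barR',(275,172.5),35)]: print(n,back(p,uv,z).round(0))
E
```

```text
red (np.int32(157), (np.float64(120.0), np.float64(192.2)), array([512. , 419.3]))
red (np.int32(238), (np.float64(240.6), np.float64(200.5)), array([497.2,  42.1]))
yellow (np.int32(188), (np.float64(263.3), np.float64(184.3)), array([549.7, -26.7]))
yellow (np.int32(139), (np.float64(160.5), np.float64(188.2)), array([528.3, 293.5]))
green (np.int32(124), (np.float64(236.4), np.float64(171.5)), array([587.8,  58.4]))
green (np.int32(150), (np.float64(182.5), np.float64(187.8)), array([531.6, 224.8]))
blue (np.int32(225), (np.float64(259.0), np.float64(156.8)), array([636.3, -10.7]))
blue (np.int32(147), (np.float64(141.0), np.float64(196.0)), array([502. , 353.1]))
blue (np.int32(2310), (np.float64(411.4), np.float64(283.6)), array([ 258.2, -487.4]))
trayTL [669. 120.   0.]
trayTR [698. -55.   0.]
trayBL [438.  80.   0.]
trayBR [470. -94.   0.]
glue [761. -16.   0.]
can [755. 109.  90.]
binTL [ 625. -236.   70.]
binTR [ 598. -369.   70.]
binBL [ 400. -192.   70.]
binBR [ 378. -324.   70.]
barL [552. 103.  35.]
barR [586. -62.  35.]
```

```bash
python3 - <<'E'
from h import *
print(move([600,120,300],90))
E
```

```text
(array([-528.6, -216.4,  -73.7]), array([ -0.06,  -0.02, -18.95]))
```

>>> carry_out(
  turn=[
    [0, 0, -19],
    [0, 0, -19],
    [0, 0, -19],
    [0, 0, -19],
    [0, 0, -19],
    [0, 0, -19],
    [0, 0, -19],
    [0, 0, -19],
    [0, 0, -19],
    [0, 0, -19],
    [0, 0, -19],
    [0, 0, -19],
  ],
  linear=[
    [-529, -216, -74],
    [-529, -216, -74],
    [-529, -216, -74],
    [-529, -216, -74],
    [-529, -216, -74],
    [-529, -216, -74],
    [-529, -216, -74],
    [-529, -216, -74],
    [-529, -216, -74],
    [-529, -216, -74],
    [-529, -216, -74],
    [-529, -216, -74],
  ],
  claw=[0, 0, 0, 0, 0, 0, 0, 0, 0, 0, 0, 0],
  squeeze=40,
)

```text
time: 1.35
position: [602.4, 117.9, 300.5]
tool_rot: [-0.001, -3.141, 0.0]
wrist_force: [0.4, 0.5, 0.2]
finger_gap: 1.001
```

```bash
python3 - <<'E'
from h import *
s=manip.observe();print(s['position'],s['qvel'].round(2))
im,p=snap('wrist','w1')
np.save('w1p.npy',p)
cv2.imwrite('pics/w1z.png',cv2.resize(im[0:260],(800,406),interpolation=cv2.INTER_CUBIC))
E
```

```text
[602.42198385 117.93738175 300.47989454] [-0.42  0.42 -0.79  0.01  0.38 -0.43]
```

View pics/w1z.png

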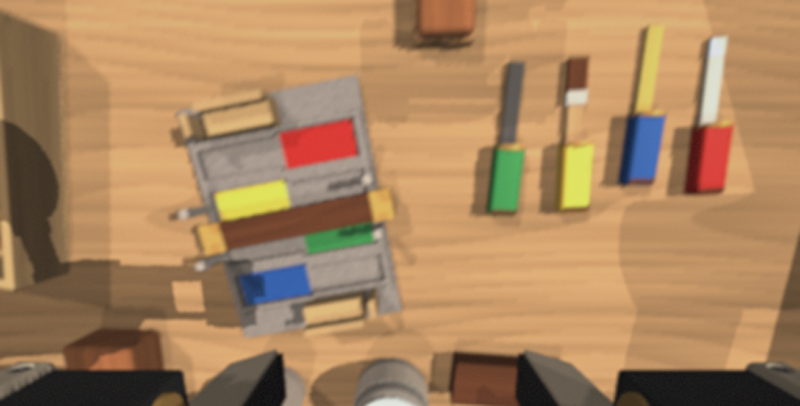

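```bash
python3 - <<'E'
from seg import *
im,p=snap('wrist'); im,p=snap('wrist','w2')
s=manip.observe();print(s['position'],s['tool_rot'],np.abs(s['qvel']).max())
np.save('w2p.npy',p)
for k,v in blobs(im,p,24).items():
    for b in v: print(k,b,back(p,b[1],6)[:2].round(1))
zoom(im,100,40,280,220,4,'w2z')
E
```

```text
[601.70836741 118.61363434 299.57875518] [-3.94259246e-03 -3.14025970e+00  3.35966927e-05] 0.04920517741563566
red (np.int32(1010), (np.float64(205.8), np.float64(89.5)), array([498.6,  41.7])) [497.6  38.7]
red (np.int32(763), (np.float64(458.8), np.float64(97.8)), array([511.8, 413.1])) [511.2 425.4]
yellow (np.int32(95), (np.float64(365.4), np.float64(111.0)), array([529.9, 277.8])) [530.  284.6]
yellow (np.int32(765), (np.float64(163.4), np.float64(126.5)), array([551. , -25.5])) [552.1 -31.3]
green (np.int32(698), (np.float64(325.6), np.float64(112.3)), array([531.4, 218.8])) [531.7 223. ]
green (np.int32(480), (np.float64(218.9), np.float64(150.0)), array([587. ,  57.2])) [589.5  54.7]
blue (np.int32(856), (np.float64(413.0), np.float64(91.3)), array([502.5, 344.4])) [501.6 353.9]
blue (np.int32(770), (np.float64(178.0), np.float64(180.3)), array([635.1, -10.4])) [639.6 -15.7]
```

View pics/w2z.png

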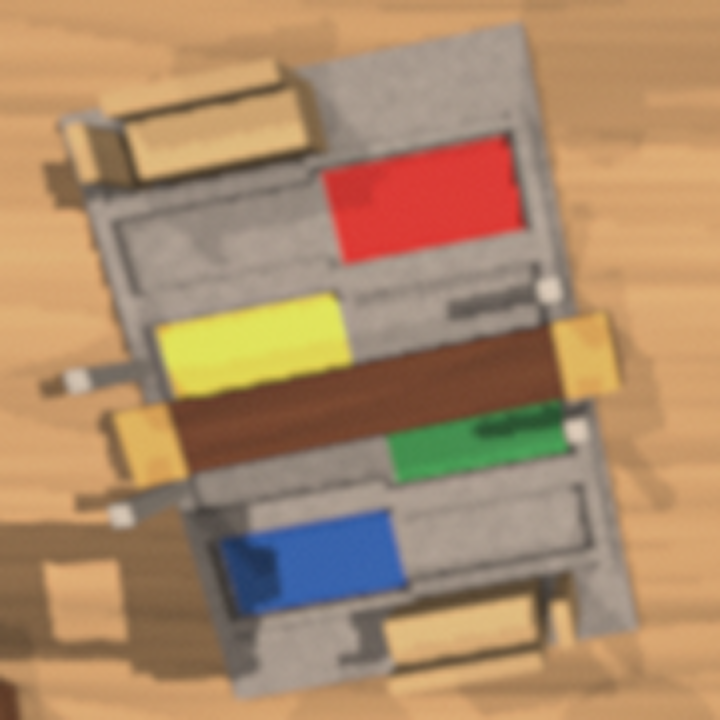

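```bash
cat > fit.py <<'E'
from h import *
from scipy.optimize import least_squares
def T(pose,X): 
    c,s=np.cos(pose[2]),np.sin(pose[2]);X=np.asarray(X,float)
    return np.c_[pose[0]+c*X[:,0]-s*X[:,1],pose[1]+s*X[:,0]+c*X[:,1],X[:,2]]
def fit(p,uv,X,x0):
    f=lambda q:(np.array([proj(p,x) for x in T(q,X)])-uv).ravel()
    r=least_squares(f,x0,loss='soft_l1',x_scale=[1,1,.01]);return r.x,r.fun.reshape(-1,2)
def unz(P,x0,y0,k): P=np.asarray(P,float);return np.c_[x0+(P[:,0]+.5)/k-.5,y0+(P[:,1]+.5)/k-.5]
E
python3 - <<'E'
from fit import *
p=np.load('w2p.npy',allow_pickle=True).item()
posts=[(549,290),(577,430),(78,380),(122,516)];XP=[(-24,83,66),(24,83,66),(-24,-83,66),(24,-83,66)]
cor=[(520,25),(65,120),(636,628),(235,695)];XC=[(-118,88,6),(-118,-88,6),(118,88,6),(118,-88,6)]
uv=unz(posts+cor,100,40,4)
q,r=fit(p,uv,XP+XC,[569,13,.17]);print(q,np.degrees(q[2]));print(r.round(1))
red=unz([(325,172),(510,136),(527,228),(343,263)],100,40,4)
blu=unz([(220,540),(388,510),(406,585),(240,614)],100,40,4)
def inv(q,X):
    d=np.array(X[:2])-q[:2];c,s=np.cos(q[2]),np.sin(q[2]);return [round(float(c*d[0]+s*d[1]),1),round(float(-s*d[0]+c*d[1]),1)]
print('red',[inv(q,back(p,u,6)) for u in red]);print('blue',[inv(q,back(p,u,6)) for u in blu])
# bar corners top z=35
bar=unz([(105,412),(608,312),(622,388),(130,486)],100,40,4)
print('bar',[inv(q,back(p,u,35)) for u in bar],np.mean([back(p,u,35) for u in bar],0))
E
```

```text
[5.68637368e+02 1.17967802e+01 1.77094725e-01] 10.146780306597618
[[ 0.1  0.2]
 [-0.1  0.3]
 [-0.   0.2]
 [-0.3 -0.1]
 [ 0.6 -0.7]
 [-1.2 -0.8]
 [ 0.3  0.3]
 [ 0.4  1. ]]
red [[-81.5, 4.2], [-81.2, 75.6], [-48.1, 75.1], [-48.5, 2.6]]
blue [[48.7, -75.2], [48.9, -3.6], [81.4, -3.9], [81.1, -75.9]]
bar [[-11.2, -91.9], [-12.8, 100.5], [15.0, 100.6], [17.4, -91.2]] [569.9283767   16.60284772  35.        ]
```

```bash
python3 - <<'E'
from h import *
s=manip.observe();print(s['qpos'].round(2),s['position'])
print(move([570,16,100],10.6))
E
```

```text
[ 0.07  0.47  1.12  0.    1.55 -1.5 ] [601.70836741 118.61363434 299.57875518]
(array([  31.2, -102.7,  199.6]), array([-5.000e-02, -6.000e-02,  7.926e+01]))
```

>>> carry_out(
  turn=[
    [0, 0, 79.3],
    [0, 0, 79.3],
    [0, 0, 79.3],
    [0, 0, 79.3],
    [0, 0, 79.3],
    [0, 0, 79.3],
    [0, 0, 79.3],
    [0, 0, 79.3],
    [0, 0, 79.3],
    [0, 0, 79.3],
    [0, 0, 79.3],
    [0, 0, 79.3],
  ],
  linear=[
    [31, -103, 200],
    [31, -103, 200],
    [31, -103, 200],
    [31, -103, 200],
    [31, -103, 200],
    [31, -103, 200],
    [31, -103, 200],
    [31, -103, 200],
    [31, -103, 200],
    [31, -103, 200],
    [31, -103, 200],
    [31, -103, 200],
  ],
  claw=[0.3, 0.3, 0.3, 0.3, 0.3, 0.3, 0.3, 0.3, 0.3, 0.3, 0.3, 0.3],
)

```text
time: 2.7
position: [569.2, 18.4, 100.8]
tool_rot: [-2.001, -2.422, -0.0]
wrist_force: [-0.2, -0.2, -0.3]
finger_gap: 0.702
```

```bash
python3 - <<'E'
from h import *
im,p=snap('wrist','w3')
s=manip.observe();print(s['position'],s['qvel'].max(),s['qpos'].round(2))
print(move([570,16.3,17],10.6))
E
```

```text
[569.30186542  18.16732654 100.79084627] 0.002838148375359819 [-0.1   0.55  1.57  0.    1.03 -0.29]
(array([-2. ,  0.4, 83.8]), array([-0.01, -0.01,  0.26]))
```

View pics/w3.png

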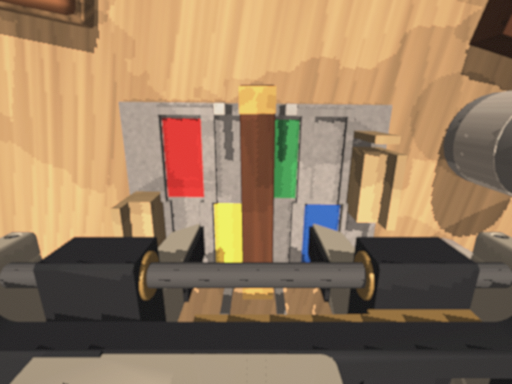

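>>> carry_out(
  turn=[
    [0, 0, 0],
    [0, 0, 0],
    [0, 0, 0],
    [0, 0, 0],
    [0, 0, 0],
    [0, 0, 0],
    [0, 0, 0],
    [0, 0, 0],
  ],
  linear=[
    [-1, 0.4, 40],
    [-2, 0.4, 70],
    [-2, 0.4, 84],
    [-2, 0.4, 84],
    [-2, 0.4, 84],
    [-2, 0.4, 84],
    [-2, 0.4, 84],
    [-2, 0.4, 84],
  ],
  claw=[0.3, 0.3, 0.3, 0.3, 1, 1, 1, 1],
  squeeze=40,
)

```text
time: 3.55
position: [571.0, 15.5, 17.6]
tool_rot: [2.003, 2.419, 0.001]
wrist_force: [0.0, -0.2, -0.1]
finger_gap: 0.403
```

>>> carry_out(
  turn=[
    [0, 0, 0],
    [0, 0, 0],
    [0, 0, 0],
    [0, 0, 0],
    [0, 0, 0],
  ],
  linear=[
    [0, 0, -20],
    [0, 0, -60],
    [0, 0, -100],
    [0, 0, -110],
    [0, 0, -110],
  ],
  claw=[1, 1, 1, 1, 1],
)

```text
time: 4.05
position: [571.6, 15.4, 128.9]
tool_rot: [2.001, 2.417, 0.004]
wrist_force: [-0.4, 0.5, -0.4]
finger_gap: 0.007
```

```bash
python3 - <<'E'
from h import *
s=manip.observe();print(s['position'],s['wrist_force'])
im,p=snap('wrist','w4')
print(move([632,290,100],0))
E
```

```text
[571.63884364  15.44486232 128.91499699] [-0.35752315  0.5342622  -0.38187912]
(array([258.2, 111.6,  27.1]), array([6.000e-02, 1.000e-02, 1.075e+01]))
```

View pics/w4.png

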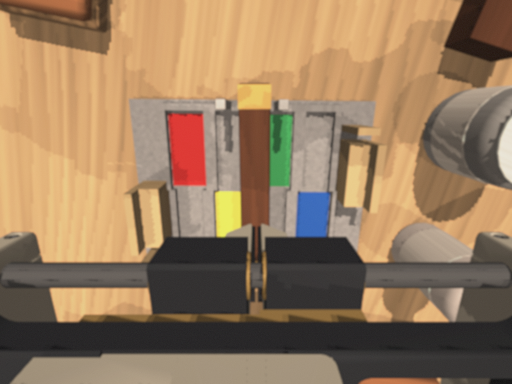

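>>> carry_out(
  turn=[
    [0, 0, 0],
    [0, 0, 0],
    [0, 0, 0],
    [0, 0, 0],
    [0, 0, 0],
    [0, 0, 0],
    [0, 0, 0],
    [0, 0, 0],
    [0, 0, 0],
    [0, 0, 0],
    [0, 0, 0],
    [0, 0, 0],
  ],
  linear=[
    [0, 0, 0],
    [0, 0, 0],
    [0, 0, 0],
    [0, 0, 10],
    [0, 0, 20],
    [0, 0, 50],
    [0, 0, 80],
    [0, 0, 100],
    [0, 0, 110],
    [0, 0, 110],
    [0, 0, 110],
    [0, 0, 110],
  ],
  claw=[0.3, 0.3, 0.3, 0.3, 0.3, 0.3, 0.3, 0.3, 0.3, 0.3, 1, 1],
  squeeze=40,
)

```text
time: 5.3
position: [571.3, 15.5, 17.8]
tool_rot: [2.003, 2.418, 0.002]
wrist_force: [-1.1, -0.2, 0.2]
finger_gap: 0.568
```

>>> carry_out(
  turn=[
    [0, 0, 0],
    [0, 0, 0],
    [0, 0, 0],
    [0, 0, 0],
    [0, 0, 0],
    [0, 0, 0],
  ],
  linear=[
    [0, 0, 0],
    [0, 0, 0],
    [0, 0, 0],
    [0, 0, 0],
    [0, 0, 0],
    [0, 0, 0],
  ],
  claw=[1, 1, 1, 1, 1, 1],
)

```text
time: 5.9
position: [570.7, 15.6, 17.1]
tool_rot: [2.003, 2.419, 0.001]
wrist_force: [-1.8, -0.5, 4.9]
finger_gap: 0.302
```

>>> carry_out(
  turn=[
    [0, 0, 0],
    [0, 0, 0],
    [0, 0, 0],
    [0, 0, 0],
  ],
  linear=[
    [0, 0, -20],
    [0, 0, -60],
    [0, 0, -110],
    [0, 0, -110],
  ],
  claw=[1, 1, 1, 1],
)

```text
time: 6.3
position: [574.3, 15.2, 133.1]
tool_rot: [1.997, 2.412, 0.011]
wrist_force: [-0.2, 0.0, -0.8]
finger_gap: 0.303
```

>>> carry_out(
  turn=[
    [0, 0, 10.7],
    [0, 0, 10.7],
    [0, 0, 10.7],
    [0, 0, 10.7],
    [0, 0, 10.7],
    [0, 0, 10.7],
    [0, 0, 10.7],
    [0, 0, 10.7],
    [0, 0, 10.7],
    [0, 0, 10.7],
  ],
  linear=[
    [50, 20, 0],
    [100, 40, 0],
    [150, 65, 0],
    [200, 90, 0],
    [230, 100, 20],
    [258, 112, 40],
    [258, 112, 70],
    [258, 112, 90],
    [258, 112, 100],
    [258, 112, 100],
  ],
  claw=[1, 1, 1, 1, 1, 1, 1, 1, 1, 1],
)

```text
time: 7.3
position: [631.2, 289.3, 24.3]
tool_rot: [-2.219, -2.221, 0.006]
wrist_force: [-0.1, 0.8, -0.5]
finger_gap: 0.302
```

```bash
python3 - <<'E'
from h import *
s=manip.observe();print(s['position'],s['wrist_force'],s['finger_gap'])
im,p=snap('wrist','w5')
print(move([632,290,6],0))
E
```

```text
[631.20657358 289.33768402  24.30178044] [-0.08604655  0.81415961 -0.50690397] 0.30190637499753403
(array([ 0.5, -0.2, 20.1]), array([-0.06,  0.01,  0.02]))
```

View pics/w5.png

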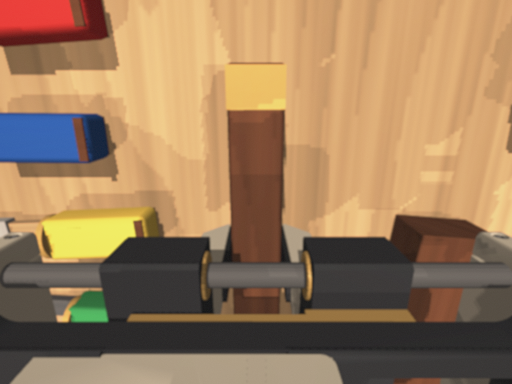

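>>> carry_out(
  turn=[
    [0, 0, 0],
    [0, 0, 0],
    [0, 0, 0],
    [0, 0, 0],
    [0, 0, 0],
    [0, 0, 0],
    [0, 0, 0],
    [0, 0, 0],
    [0, 0, 0],
    [0, 0, 0],
  ],
  linear=[
    [0.5, 0, 8],
    [0.5, 0, 14],
    [0.5, 0, 18],
    [0.5, 0, 19.5],
    [0.5, 0, 19.5],
    [0.5, 0, 19.5],
    [0.5, 0, 19.5],
    [0.5, 0, 19.5],
    [0.5, 0, 19.5],
    [0.5, 0, 19.5],
  ],
  claw=[1, 1, 1, 1, 1, 0.4, 0.4, 0.4, 0.4, 0.4],
)

```text
time: 8.35
position: [632.5, 290.4, 7.4]
tool_rot: [2.22, 2.222, 0.0]
wrist_force: [-0.9, 1.0, 0.8]
finger_gap: 0.596
```

>>> carry_out(
  turn=[
    [0, 0, 0],
    [0, 0, 0],
    [0, 0, 0],
    [0, 0, 0],
    [0, 0, 0],
    [0, 0, 0],
  ],
  linear=[
    [0, 0, -30],
    [0, 0, -80],
    [0, 0, -130],
    [0, 0, -180],
    [0, 0, -180],
    [0, 0, -180],
  ],
  claw=[0.4, 0.4, 0.4, 0.4, 0.4, 0.4],
)

```text
time: 8.95
position: [632.9, 290.6, 189.0]
tool_rot: [2.219, 2.221, 0.005]
wrist_force: [-0.2, 0.4, -1.8]
finger_gap: 0.598
```

```bash
python3 - <<'E'
from h import *
print(move([620,250,250],90))
E
```

```text
(array([-40.5, -12.8, -61.1]), array([  0.19,   0.09, -89.95]))
```

>>> carry_out(
  turn=[
    [0, 0, -90],
    [0, 0, -90],
    [0, 0, -90],
    [0, 0, -90],
    [0, 0, -90],
    [0, 0, -90],
    [0, 0, -90],
    [0, 0, -90],
    [0, 0, -90],
    [0, 0, -90],
    [0, 0, -90],
    [0, 0, -90],
  ],
  linear=[
    [-40, -13, -61],
    [-40, -13, -61],
    [-40, -13, -61],
    [-40, -13, -61],
    [-40, -13, -61],
    [-40, -13, -61],
    [-40, -13, -61],
    [-40, -13, -61],
    [-40, -13, -61],
    [-40, -13, -61],
    [-40, -13, -61],
    [-40, -13, -61],
  ],
  claw=[0.5, 0.5, 0.5, 0.5, 0.5, 0.5, 0.5, 0.5, 0.5, 0.5, 0.5, 0.5],
)

```text
time: 10.15
position: [618.8, 250.2, 245.7]
tool_rot: [0.002, -3.138, 0.002]
wrist_force: [0.3, -0.2, -1.0]
finger_gap: 0.499
```

```bash
python3 - <<'E'
from h import *
snap('wrist');im,p=snap('wrist','w6'); np.save('w6p.npy',p)
s=manip.observe();print(s['position'],s['tool_rot'],abs(s['qvel']).max(),s['qpos'].round(2))
cv2.imwrite('pics/w6z.png',cv2.resize(im[0:270],(800,422),interpolation=cv2.INTER_CUBIC))
E
```

```text
[619.00810935 250.25782036 246.51062469] [-2.03198202e-03 -3.13879839e+00  1.10554277e-03] 0.008757930895600206 [ 0.27  0.61  1.04  0.    1.5  -1.3 ]
```

View pics/w6z.png

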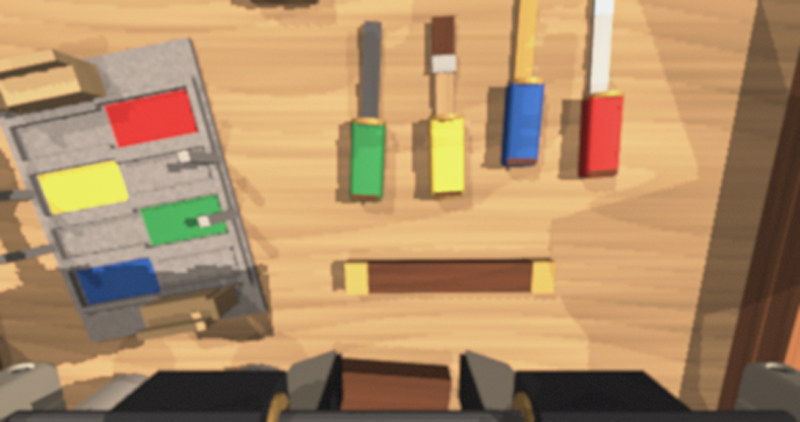

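```bash
cat > tool.py <<'E'
from seg import *
from scipy.optimize import minimize
HW={'red':[(0,150,40),(5,255,255)],'yellow':[(25,130,60),(36,255,255)],'green':[(48,90,30),(85,255,255)],'blue':[(100,110,40),(125,255,255)]}
K=4
def fitbox(im,p,c,guess,z0=0,half=(33,14),h=24,rad=70,yaw0=180):
    m=cv2.inRange(cv2.cvtColor(cv2.resize(im,None,fx=K,fy=K,interpolation=cv2.INTER_CUBIC),cv2.COLOR_BGR2HSV),np.array(HW[c][0]),np.array(HW[c][1]))
    g=proj(p,[*guess,z0+h/2])
    n,l,st,ce=cv2.connectedComponentsWithStats(m)
    d=[np.hypot(*(ce[i]/K-g))-0.002*st[i,4] if st[i,4]>400 else 1e9 for i in range(1,n)]
    i=1+int(np.argmin(d)); m=(l==i).astype(np.uint8)
    def f(q):
        cs,sn=np.cos(q[2]),np.sin(q[2])
        P=[proj(p,[q[0]+cs*a*half[0]-sn*b*half[1],q[1]+sn*a*half[0]+cs*b*half[1],z]) for a in(-1,1) for b in(-1,1) for z in(z0,z0+h)]
        P=np.array(P); P=((P+.5)*K*16-8).astype(np.int32)
        r=np.zeros_like(m);cv2.fillConvexPoly(r,cv2.convexHull(P),1,shift=4)
        return 1-(r&m).sum()/(r|m).sum()
    c0=back(p,ce[i]/K,z0+h/2)
    best=min((minimize(f,[c0[0],c0[1],np.radians(yaw0+dy)],method='Nelder-Mead',options={'initial_simplex':np.array([c0[0],c0[1],np.radians(yaw0+dy)])+np.array([[0,0,0],[5,0,0],[0,5,0],[0,0,.1]])}) for dy in(-8,0,8)),key=lambda r:r.fun)
    return best.x[0],best.x[1],np.degrees(best.x[2]),best.fun
E
python3 - <<'E'
from tool import *
p=np.load('w6p.npy',allow_pickle=True).item();im=cv2.imread('pics/w6.png')
for c,g in dict(red=(512,413),yellow=(530,278),green=(531,219),blue=(502,344)).items(): print(c,np.round(fitbox(im,p,c,g),2))
E
```

```text
red [5.1772e+02 4.1466e+02 1.8037e+02 2.6000e-01]
yellow [5.3377e+02 2.8697e+02 1.8226e+02 2.7000e-01]
green [5.3674e+02 2.2017e+02 1.7805e+02 2.3000e-01]
blue [5.0856e+02 3.4783e+02 1.7975e+02 3.0000e-01]
```

```bash
python3 - <<'E'
from tool import *
p=np.load('w6p.npy',allow_pickle=True).item();im=cv2.imread('pics/w6.png')
big=cv2.resize(im,None,fx=4,fy=4,interpolation=cv2.INTER_CUBIC);hsv=cv2.cvtColor(big,cv2.COLOR_BGR2HSV)
for c in HW:
    m=cv2.inRange(hsv,np.array(HW[c][0]),np.array(HW[c][1]));co,_=cv2.findContours(m,0,2);cv2.drawContours(big,co,-1,(255,0,255),1)
q=dict(red=(517.7,414.7,180.4),yellow=(533.8,287,182.3),green=(536.7,220,178),blue=(508.5,347.8,179.75))
for x,y,a in q.values():
    cs,sn=np.cos(np.radians(a)),np.sin(np.radians(a))
    P=np.array([proj(p,[x+cs*A*33-sn*B*14,y+sn*A*33+cs*B*14,z]) for A in(-1,1) for B in(-1,1) for z in(0,24)])
    cv2.polylines(big,[cv2.convexHull(((P+.5)*4).astype(np.int32))],True,(0,0,0),1)
cv2.imwrite('pics/ov.png',big[180:540,850:1640])
E
```

```text
(no output)
```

View pics/ov.png

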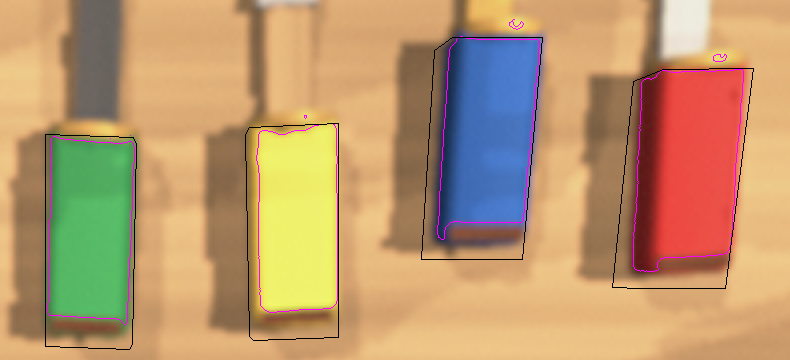

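```bash
cat > top.py <<'E'
from seg import *
TH={'red':[(0,150,150),(6,255,255)],'yellow':[(25,110,190),(36,255,255)],'green':[(48,80,110),(85,255,255)],'blue':[(100,100,130),(125,255,255)]}
def topface(im,p,c,guess,z=24,K=4):
    m=cv2.inRange(cv2.cvtColor(cv2.resize(im,None,fx=K,fy=K,interpolation=cv2.INTER_CUBIC),cv2.COLOR_BGR2HSV),np.array(TH[c][0]),np.array(TH[c][1]))
    n,l,st,ce=cv2.connectedComponentsWithStats(m)
    g=proj(p,[*guess,z]);i=1+int(np.argmin([np.hypot(*(ce[j]/K-g)) if st[j,4]>800 else 1e9 for j in range(1,n)]))
    ys,xs=np.where(l==i)
    w=np.array([back(p,((x+.5)/K-.5,(y+.5)/K-.5),z)[:2] for x,y in list(zip(xs,ys))[::7]])
    (cx,cy),(a,b),ang=cv2.minAreaRect(w.astype(np.float32))
    if a<b: ang+=90;a,b=b,a
    return round(cx,1),round(cy,1),round(a,1),round(b,1),round(((ang+90)%180)-90,1), w.mean(0).round(1)
E
python3 - <<'E'
from top import *
p=np.load('w6p.npy',allow_pickle=True).item();im=cv2.imread('pics/w6.png')
p2=np.load('w2p.npy',allow_pickle=True).item();im2=cv2.imread('pics/w2.png')
for c,g in dict(red=(512,413),yellow=(530,278),green=(531,219),blue=(502,344)).items(): print(c,topface(im,p,c,g),topface(im2,p2,c,g))
# tips from w6z / w2
tips={'green':(371,22),'yellow':(443,17)}
for c,u in tips.items(): print(c,back(p,(u[0]*.64,u[1]*.64),5).round(1))
E
```

```text
red (512.6, 414.7, 57.2, 25.8, 3.6, array([512.3, 414.7])) (511.8, 415.2, 56.7, 25.2, 3.4, array([511.7, 415.1]))
yellow (529.0, 287.8, 56.9, 25.8, 2.4, array([529.1, 287.9])) (528.2, 288.0, 56.0, 24.8, 2.6, array([528., 288.]))
green (532.8, 220.7, 56.3, 26.7, -3.6, array([532. , 220.7])) (531.7, 220.3, 55.3, 25.1, -3.4, array([531.6, 220.3]))
blue (503.0, 349.2, 54.6, 24.5, -0.5, array([502.4, 349.1])) (502.6, 349.0, 54.3, 23.5, -0.7, array([502.2, 349. ]))
green [426.7 225.2   5. ]
yellow [423.3 282.9   5. ]
```

```bash
python3 - <<'E'
from h import *
print(move([528.6,287.9,60],92.5))
E
```

```text
(array([ 89.9,  37.7, 186.7]), array([-0.04, -0.16, -2.57]))
```

>>> carry_out(
  turn=[
    [0, -0.2, -2.6],
    [0, -0.2, -2.6],
    [0, -0.2, -2.6],
    [0, -0.2, -2.6],
    [0, -0.2, -2.6],
    [0, -0.2, -2.6],
  ],
  linear=[
    [30, 13, 50],
    [60, 30, 100],
    [90, 38, 150],
    [90, 38, 187],
    [90, 38, 187],
    [90, 38, 187],
  ],
  claw=[0.5, 0.5, 0.5, 0.5, 0.5, 0.5],
)

```text
time: 10.85
position: [526.8, 287.8, 58.0]
tool_rot: [0.071, -3.138, 0.004]
wrist_force: [-0.6, 0.7, 0.2]
finger_gap: 0.5
```

```bash
python3 - <<'E'
from h import *
im,p=snap('wrist','w7')
s=manip.observe();print(s['position'],abs(s['qvel']).max())
print(move([528.6,287.9,8],92.5))
E
```

```text
[528.79394238 288.24015018  60.24845646] 0.05398505838313235
(array([ 0.3, -0.3, 52.2]), array([-0.05,  0.07,  0.1 ]))
```

View pics/w7.png

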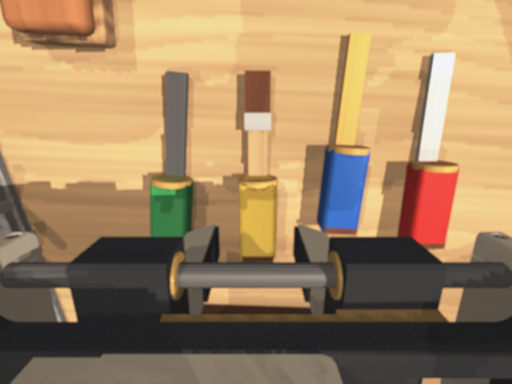

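>>> carry_out(
  turn=[
    [0, 0, 0],
    [0, 0, 0],
    [0, 0, 0],
    [0, 0, 0],
    [0, 0, 0],
    [0, 0, 0],
    [0, 0, 0],
    [0, 0, 0],
    [0, 0, 0],
    [0, 0, 0],
  ],
  linear=[
    [0, 0, 20],
    [0, 0, 40],
    [0, 0, 52],
    [0, 0, 52],
    [0, 0, 52],
    [0, 0, 52],
    [0, 0, 52],
    [0, 0, 52],
    [0, 0, 52],
    [0, 0, 52],
  ],
  claw=[0.5, 0.5, 0.5, 0.5, 1, 1, 1, 1, 1, 1],
)

```text
time: 11.9
position: [530.4, 288.6, 10.4]
tool_rot: [-0.072, 3.135, 0.001]
wrist_force: [0.6, -1.1, 5.9]
finger_gap: 0.301
```

>>> carry_out(
  turn=[
    [0, 0, 0],
    [0, 0, 0],
    [0, 0, 0],
    [0, 0, 0],
  ],
  linear=[
    [0, 0, -20],
    [0, 0, -60],
    [0, 0, -100],
    [0, 0, -100],
  ],
  claw=[1, 1, 1, 1],
)

```text
time: 12.3
position: [532.2, 289.6, 115.0]
tool_rot: [-0.072, 3.127, 0.006]
wrist_force: [1.0, -0.4, -1.3]
finger_gap: 0.298
```

```bash
cat >> h.py <<'E'
TRAY=np.array([568.64,11.8]);TY=10.15
def tray(x,y):
    c,s=np.cos(np.radians(TY)),np.sin(np.radians(TY));return TRAY+[c*x-s*y,s*x+c*y]
SL={'red':(-64.5,39),'yellow':(-21.5,-39),'green':(21.5,39),'blue':(64.5,-39)}
E
python3 - <<'E'
from h import *
im,p=snap('wrist','w8')
s=manip.observe();print(s['position'],s['finger_gap'],s['qpos'].round(2))
print(tray(*SL['yellow']),move([*tray(*SL['yellow']),80],TY))
E
```

```text
[530.75751513 288.95088276 112.07611921] 0.30311063624221535 [ 0.37  0.59  1.46 -0.    1.09 -1.24]
[554.34928618 -30.37849569] (array([  -8.5, -320.1,   31.6]), array([ 0.46,  0.35, 82.5 ]))
```

View pics/w8.png

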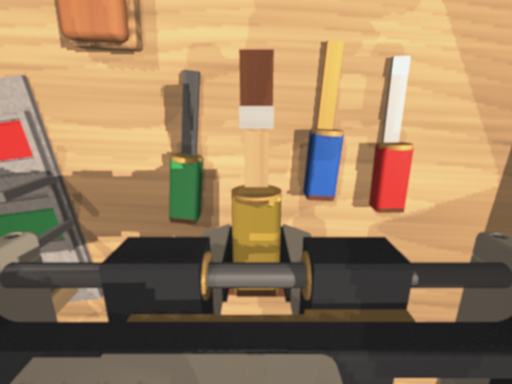

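>>> carry_out(
  turn=[
    [0.4, 0.3, 82.5],
    [0.4, 0.3, 82.5],
    [0.4, 0.3, 82.5],
    [0.4, 0.3, 82.5],
    [0.4, 0.3, 82.5],
    [0.4, 0.3, 82.5],
    [0.4, 0.3, 82.5],
    [0.4, 0.3, 82.5],
    [0.4, 0.3, 82.5],
    [0.4, 0.3, 82.5],
    [0.4, 0.3, 82.5],
    [0.4, 0.3, 82.5],
  ],
  linear=[
    [0, -35, 0],
    [-1, -70, 0],
    [-2, -105, 0],
    [-3, -140, 0],
    [-4, -175, 0],
    [-5, -210, 0],
    [-6, -245, 0],
    [-8, -280, 0],
    [-8, -310, 0],
    [-8, -321, 10],
    [-8, -321, 31],
    [-8, -321, 31],
  ],
  claw=[1, 1, 1, 1, 1, 1, 1, 1, 1, 1, 1, 1],
)

```text
time: 13.55
position: [549.3, -32.0, 74.5]
tool_rot: [-2.012, -2.401, 0.012]
wrist_force: [-0.4, 0.8, -2.0]
finger_gap: 0.3
```

```bash
python3 - <<'E'
from h import *
snap('wrist');im,p=snap('wrist','w9')
s=manip.observe();print(s['position'],s['finger_gap'],abs(s['qvel']).max())
x,y=SL['yellow'];print(move([*tray(x,y-1),17],TY))
E
```

```text
[551.28326634 -31.66290418  77.24861608] 0.30423302771067684 0.02493723967543838
(array([-0.3,  3.7, 60.2]), array([-0.42, -0.  ,  0.02]))
```

View pics/w9.png

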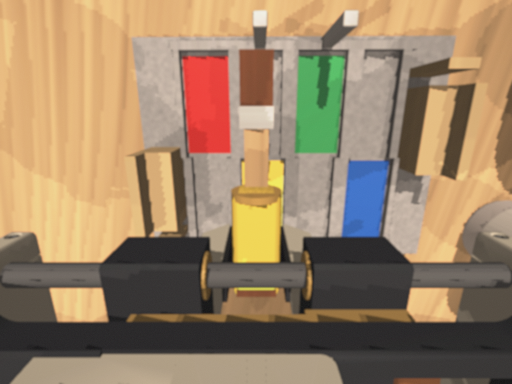

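>>> carry_out(
  turn=[
    [-0.4, 0, 0],
    [-0.4, 0, 0],
    [-0.4, 0, 0],
    [-0.4, 0, 0],
    [-0.4, 0, 0],
    [-0.4, 0, 0],
  ],
  linear=[
    [0, 3.7, 20],
    [0, 3.7, 40],
    [0, 3.7, 52],
    [0, 3.7, 52],
    [0, 3.7, 52],
    [0, 3.7, 52],
  ],
  claw=[1, 1, 1, 1, 1, 1],
)

```text
time: 14.25
position: [556.4, -31.4, 27.3]
tool_rot: [2.013, 2.406, 0.003]
wrist_force: [-0.4, 0.5, -0.4]
finger_gap: 0.3
```

```bash
python3 - <<'E'
from h import *
s=manip.observe();print(s['position'],s['finger_gap'],abs(s['qvel']).max())
x,y=SL['yellow'];print(move([*tray(x,y-1),17],TY))
E
```

```text
[556.39107462 -31.41436339  27.31724542] 0.30038645970551947 0.002024309771465756
(array([ 0.4, -1.9, 10.3]), array([0.24, 0.1 , 0.01]))
```

>>> carry_out(
  turn=[
    [0, 0, 0],
    [0, 0, 0],
    [0, 0, 0],
    [0, 0, 0],
    [0, 0, 0],
  ],
  linear=[
    [0, -1.9, 5],
    [0, -1.9, 10.5],
    [0, -1.9, 10.5],
    [0, -1.9, 10.5],
    [0, -1.9, 10.5],
  ],
  claw=[1, 1, 1, 1, 1],
)

```text
time: 14.75
position: [554.0, -31.8, 16.2]
tool_rot: [2.014, 2.407, 0.002]
wrist_force: [-1.4, 0.2, 5.2]
finger_gap: 0.303
```

```bash
python3 - <<'E'
from h import *
s=manip.observe();print(s['position'],s['finger_gap'],abs(s['qvel']).max(),s['wrist_force'])
x,y=SL['yellow'];print(move([*tray(x,y-1),17],TY))
E
```

```text
[553.97041578 -31.80419437  16.16340625] 0.30302449168996787 0.001534145842042531 [-1.36617126  0.15219967  5.17281167]
(array([ 0.3,  0.6, -0.8]), array([ 0.18,  0.07, -0.01]))
```

Resting on the floor (5 N). Release and rise, viewing afterwards.

>>> carry_out(
  turn=[
    [0, 0, 0],
    [0, 0, 0],
    [0, 0, 0],
    [0, 0, 0],
    [0, 0, 0],
    [0, 0, 0],
    [0, 0, 0],
    [0, 0, 0],
  ],
  linear=[
    [0, 0, 0],
    [0, 0, 0],
    [0, 0, 0],
    [0, 0, -20],
    [0, 0, -70],
    [0, 0, -120],
    [0, 0, -150],
    [0, 0, -150],
  ],
  claw=[0.45, 0.45, 0.45, 0.45, 0.5, 0.5, 0.5, 0.5],
)

```text
time: 15.55
position: [555.9, -32.1, 170.6]
tool_rot: [2.009, 2.401, 0.009]
wrist_force: [0.4, -0.7, 0.1]
finger_gap: 0.497
```

```bash
python3 - <<'E'
from h import *
im,p=snap('wrist','w10')
s=manip.observe();print(s['position'],s['finger_gap'],abs(s['qvel']).max(),s['qpos'].round(2))
print('blue pre',move([620,250,200],90))
E
```

```text
[554.48125478 -31.84329622 167.79686246] 0.5013014459935196 0.060065977947826026 [-0.2   0.45  1.54 -0.    1.15 -0.37]
blue pre (array([265.8, 114.4, -32.1]), array([  0.22,   0.41, -79.85]))
```

View pics/w10.png

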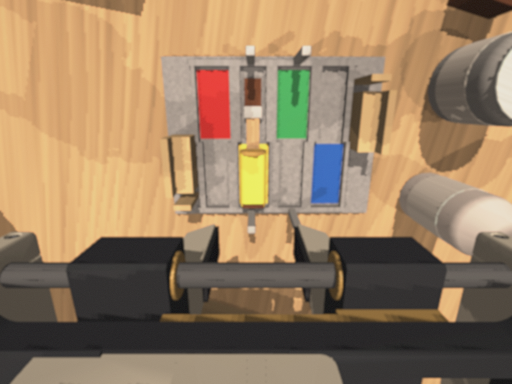

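```bash
python3 - <<'E'
from h import *
print('blue pre',move([503,349.1,130],89.4))
E
```

```text
blue pre (array([384.2,  16.2,  36.8]), array([  0.22,   0.41, -79.25]))
```

>>> carry_out(
  turn=[
    [0.2, 0.4, -79.2],
    [0.2, 0.4, -79.2],
    [0.2, 0.4, -79.2],
    [0.2, 0.4, -79.2],
    [0.2, 0.4, -79.2],
    [0.2, 0.4, -79.2],
    [0.2, 0.4, -79.2],
    [0.2, 0.4, -79.2],
    [0.2, 0.4, -79.2],
    [0.2, 0.4, -79.2],
    [0.2, 0.4, -79.2],
    [0.2, 0.4, -79.2],
  ],
  linear=[
    [384, 16, 10],
    [384, 16, 20],
    [384, 16, 37],
    [384, 16, 37],
    [384, 16, 37],
    [384, 16, 37],
    [384, 16, 37],
    [384, 16, 37],
    [384, 16, 37],
    [384, 16, 37],
    [384, 16, 37],
    [384, 16, 37],
  ],
  claw=[0.5, 0.5, 0.5, 0.5, 0.5, 0.5, 0.5, 0.5, 0.5, 0.5, 0.5, 0.5],
)

```text
time: 16.8
position: [501.0, 348.7, 126.9]
tool_rot: [-0.02, -3.135, 0.0]
wrist_force: [0.4, -0.2, 0.7]
finger_gap: 0.498
```

```bash
python3 - <<'E'
from top import *
snap('wrist');im,p=snap('wrist','w11')
s=manip.observe();print(s['position'],abs(s['qvel']).max())
for c,g in dict(red=(512,413),green=(531,219),blue=(502,349)).items(): print(c,topface(im,p,c,g))
print(move([503,349.1,10],89.4))
E
```

```text
[501.44221286 348.67074847 127.69135702] 0.007711582493496385
red (512.7, 415.4, 57.3, 26.2, 3.6, array([512.6, 415.3]))
green (525.9, 223.0, 39.4, 26.3, -3.2, array([527.2, 221.4]))
blue (503.1, 349.4, 55.5, 25.7, -0.7, array([502.9, 349.5]))
(array([ -2.2,   0.4, 117.7]), array([ 0.03, -0.31, -0.14]))
```

View pics/w11.png

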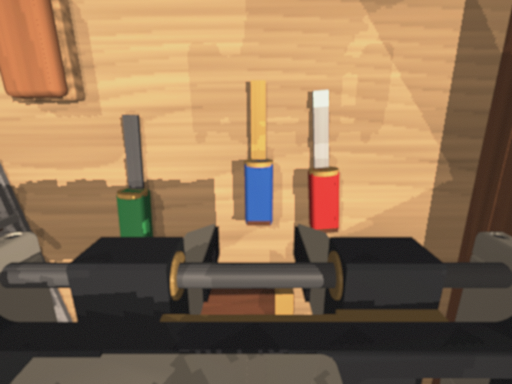

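>>> carry_out(
  turn=[
    [0, -0.3, 0],
    [0, -0.3, 0],
    [0, -0.3, 0],
    [0, -0.3, 0],
    [0, -0.3, 0],
    [0, -0.3, 0],
    [0, -0.3, 0],
    [0, -0.3, 0],
    [0, -0.3, 0],
    [0, -0.3, 0],
    [0, -0.3, 0],
    [0, -0.3, 0],
  ],
  linear=[
    [-1, 0.6, 40],
    [-1, 0.6, 80],
    [-1, 0.6, 105],
    [-1, 0.6, 118],
    [-1, 0.6, 118],
    [-1, 0.6, 118],
    [-1, 0.6, 118],
    [-1, 0.6, 118],
    [-1, 0.6, 118],
    [-1, 0.6, 118],
    [-1, 0.6, 118],
    [-1, 0.6, 118],
  ],
  claw=[0.5, 0.5, 0.5, 0.5, 0.5, 1, 1, 1, 1, 1, 1, 1],
)

```text
time: 18.1
position: [503.1, 350.4, 12.0]
tool_rot: [0.018, 3.138, 0.004]
wrist_force: [0.4, 0.1, 6.1]
finger_gap: 0.3
```

>>> carry_out(
  turn=[
    [0, 0, 0],
    [0, 0, 0],
    [0, 0, 0],
    [0, 0, 0],
  ],
  linear=[
    [0, 0, -20],
    [0, 0, -60],
    [0, 0, -100],
    [0, 0, -100],
  ],
  claw=[1, 1, 1, 1],
)

```text
time: 18.5
position: [504.9, 351.4, 116.6]
tool_rot: [0.018, 3.131, 0.01]
wrist_force: [1.2, 0.0, -1.3]
finger_gap: 0.298
```

```bash
python3 - <<'E'
from h import *
s=manip.observe();print(s['position'],s['finger_gap'])
print(move([*tray(*SL['blue']),80],TY))
E
```

```text
[504.89188979 351.39002369 116.59965857] 0.29761677489203264
(array([-137.8, -365.3,   35.8]), array([ 0.72,  0.26, 79.2 ]))
```

```bash
python3 - <<'E'
from h import *
t=cv2.imread('pics/top0.png');s=cv2.imread('pics/side0.png');w=cv2.imread('pics/w10.png')
a=cv2.resize(t[90:140,200:290],None,fx=6,fy=6,interpolation=cv2.INTER_CUBIC);b=cv2.resize(s[130:190,250:320],None,fx=6,fy=6,interpolation=cv2.INTER_CUBIC)
c=cv2.resize(w[0:260,380:512],None,fx=2,fy=2)
H=np.zeros((660,800,3),np.uint8);H[:300,:540]=a;H[300:660,:420]=b;H[60:580,536:800]=c;cv2.imwrite('pics/gl.png',H[:,:])
for n in('top','side'):
    p=manip.camera_params(n);print(n,-np.array(p['R']).T@p['t'])
E
```

```text
top [ 395.4083859   -41.58587742 1376.72608737]
side [ -562.32163475 -1053.30711323  1041.14465866]
```

View pics/gl.png

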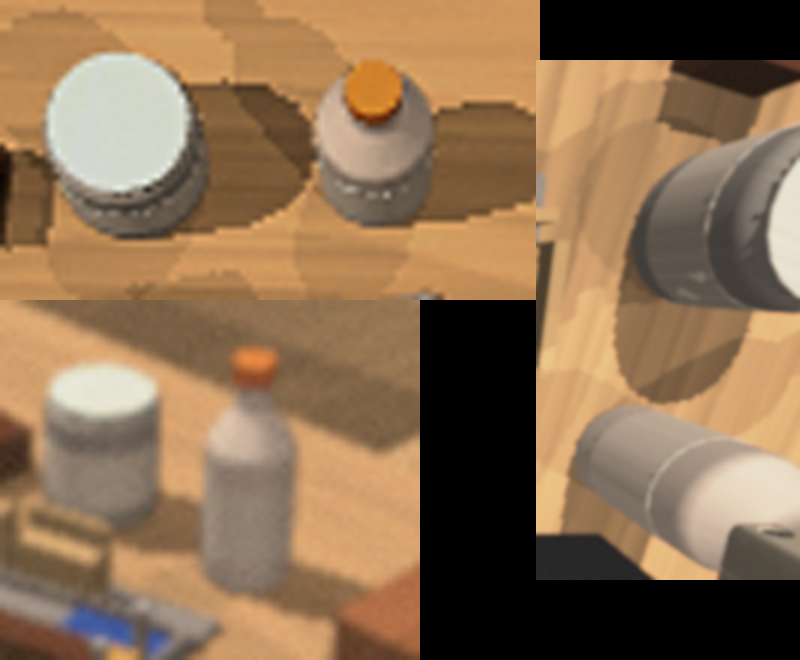

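```bash
python3 - <<'E'
from h import *
p=manip.camera_params('top')
print(back(p,(262.2,104),160),back(p,(262.2,127.2),0))
p=manip.camera_params('side')
print(back(p,(250+255/6,130+55/6),160),'base near',back(p,(250+247/6,130+290/6),0))
E
```

```text
[764.8905556  -18.29093395 160.        ] [737.14413044 -17.52792851   0.        ]
[762.27215684 -23.9456293  160.        ] base near [742.69892196 -42.49883633   0.        ]
```

>>> carry_out(
  turn=[
    [0.7, 0.2, 79.2],
    [0.7, 0.2, 79.2],
    [0.7, 0.2, 79.2],
    [0.7, 0.2, 79.2],
    [0.7, 0.2, 79.2],
    [0.7, 0.2, 79.2],
    [0.7, 0.2, 79.2],
    [0.7, 0.2, 79.2],
    [0.7, 0.2, 79.2],
    [0.7, 0.2, 79.2],
    [0.7, 0.2, 79.2],
    [0.7, 0.2, 79.2],
  ],
  linear=[
    [-10, -35, -10],
    [-25, -75, -10],
    [-40, -115, -10],
    [-60, -155, -10],
    [-75, -195, -10],
    [-90, -235, -10],
    [-105, -275, -10],
    [-120, -315, -10],
    [-132, -350, -10],
    [-136, -365, -10],
    [-136, -365, -5],
    [-136, -365, -5],
  ],
  claw=[1, 1, 1, 1, 1, 1, 1, 1, 1, 1, 1, 1],
)

```text
time: 19.7
position: [632.6, -15.8, 113.6]
tool_rot: [-2.01, -2.406, 0.017]
wrist_force: [0.4, 0.4, -1.0]
finger_gap: 0.299
```

```bash
python3 - <<'E'
from h import *
snap('wrist');im,p=snap('wrist','w12')
s=manip.observe();print(s['position'],s['finger_gap'],abs(s['qvel']).max())
Rt=down(TY)*Ro.from_euler('x',-9,degrees=True);print(Rt.as_matrix().round(2)[:,2])
print(tray(63.5,-39),move([*tray(63.5,-39),60],Rt=Rt))
E
```

```text
[633.06956029 -14.99623468 114.56385073] 0.3030994958800059 0.011455198253222658
[ 0.15  0.03 -0.99]
[638.01901653 -15.39930266] (array([-1.1,  5.4, 54.5]), array([-9.63,  0.16,  0.18]))
```

View pics/w12.png

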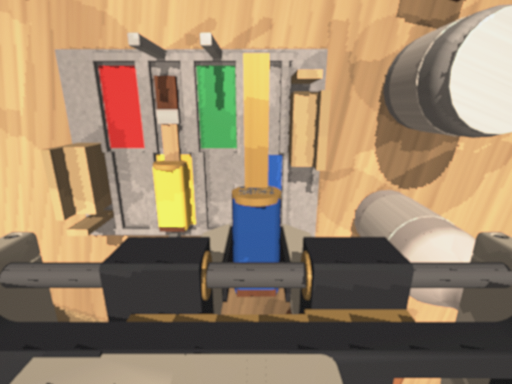

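>>> carry_out(
  turn=[
    [-5, 0, 0],
    [-9.6, 0.1, 0.1],
    [-9.6, 0.1, 0.1],
    [-9.6, 0.1, 0.1],
    [-9.6, 0.1, 0.1],
    [-9.6, 0.1, 0.1],
  ],
  linear=[
    [0, 2, 0],
    [-1, 4.5, 20],
    [-1, 4.5, 54],
    [-1, 4.5, 54],
    [-1, 4.5, 54],
    [-1, 4.5, 54],
  ],
  claw=[1, 1, 1, 1, 1, 1],
)

```text
time: 20.4
position: [639.3, -16.7, 62.9]
tool_rot: [1.945, 2.324, 0.184]
wrist_force: [0.0, -0.2, -1.0]
finger_gap: 0.298
```

```bash
python3 - <<'E'
from h import *
s=manip.observe();print(s['position'],s['finger_gap'],abs(s['qvel']).max())
Rt=down(TY)*Ro.from_euler('x',-9,degrees=True)
print(move([*tray(63.5,-39),21],Rt=Rt))
E
```

```text
[639.32090982 -16.68655488  62.89965603] 0.29788335923080705 0.0062702161665159385
(array([ 1.6, -7.7, 41.2]), array([0.2 , 0.17, 0.01]))
```

>>> carry_out(
  turn=[
    [0, 0, 0],
    [0, 0, 0],
    [0, 0, 0],
    [0, 0, 0],
    [0, 0, 0],
    [0, 0, 0],
  ],
  linear=[
    [1.5, -4, 20],
    [1.5, -6, 32],
    [1.5, -7.7, 40],
    [1.5, -7.7, 40],
    [1.5, -7.7, 40],
    [1.5, -7.7, 40],
  ],
  claw=[1, 1, 1, 1, 1, 1],
)

```text
time: 21.0
position: [636.7, -16.2, 20.8]
tool_rot: [1.948, 2.324, 0.182]
wrist_force: [-1.2, -0.1, -1.2]
finger_gap: 0.3
```

```bash
python3 - <<'E'
from h import *
snap('wrist');im,p=snap('wrist','w13')
s=manip.observe();print(s['position'],s['finger_gap'],abs(s['qvel']).max(),s['wrist_force'])
Rt=down(TY)*Ro.from_euler('x',-9,degrees=True)
print(move([*tray(63.5,-39),20],Rt=Rt))
E
```

```text
[636.59125005 -16.17151944  20.69265959] 0.2986213595957171 0.0026453734806266473 [ 0.07597888 -0.16533705 -1.39748489]
(array([0.5, 1.4, 0.9]), array([ 0.07,  0.14, -0.08]))
```

View pics/w13.png

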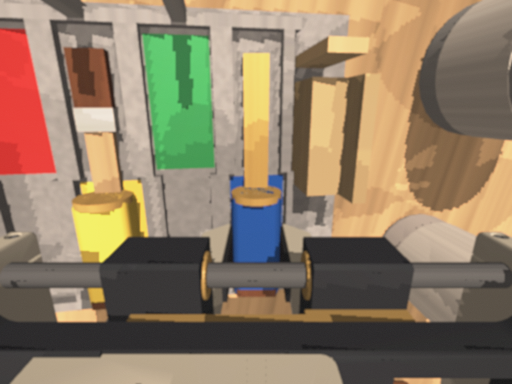

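>>> carry_out(
  turn=[
    [0, 0, 0],
    [0, 0, 0],
    [0, 0, 0],
    [0, 0, 0],
    [0, 0, 0],
    [0, 0, 0],
    [0, 0, 0],
    [0, 0, 0],
  ],
  linear=[
    [0.5, 2, 1],
    [0.5, 2, 1],
    [0.5, 2, 1],
    [0.5, 2, 1],
    [0.5, 2, 1],
    [0.5, 2, 1],
    [0.5, 2, 1],
    [0.5, 2, 1],
  ],
  claw=[1, 1, 1, 0.45, 0.45, 0.45, 0.45, 0.45],
)

```text
time: 21.9
position: [638.4, -15.3, 19.7]
tool_rot: [1.949, 2.325, 0.182]
wrist_force: [-0.1, -0.5, -0.4]
finger_gap: 0.55
```

>>> carry_out(
  turn=[
    [0, 0, 0],
    [0, 0, 0],
    [0, 0, 0],
    [5, 0, 0],
    [9, 0, 0],
    [9, 0, 0],
  ],
  linear=[
    [0, 3, -20],
    [0, 10, -70],
    [0, 17, -120],
    [0, 17, -150],
    [0, 17, -150],
    [0, 17, -150],
  ],
  claw=[0.45, 0.45, 0.45, 0.45, 0.45, 0.45],
)

```text
time: 22.5
position: [633.1, -16.0, 171.5]
tool_rot: [2.015, 2.405, 0.001]
wrist_force: [-0.0, -1.0, 0.0]
finger_gap: 0.553
```

```bash
python3 - <<'E'
from h import *
snap('wrist');im,p=snap('wrist','w14')
s=manip.observe();print(s['position'],s['finger_gap'],abs(s['qvel']).max(),s['qpos'].round(2))
E
```

```text
[631.21508264 -15.91674774 169.17496716] 0.5508872708743442 0.02689052298783428 [-0.15  0.58  1.29 -0.    1.27 -0.32]
```

View pics/w14.png

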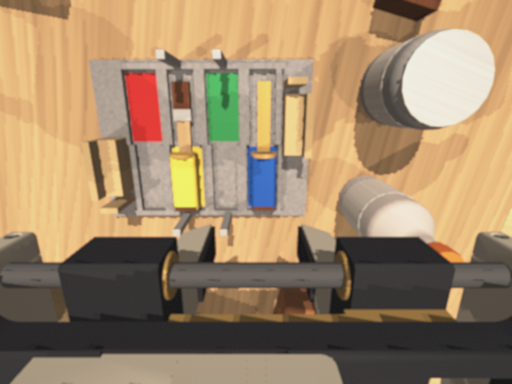

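```bash
python3 - <<'E'
from h import *
print(move([531.5,220.6,130],-93.5))
E
```

```text
(array([250.4, -56.8,  38.9]), array([7.0000e-02, 4.0000e-02, 1.0358e+02]))
```

>>> carry_out(
  turn=[
    [0, 0, 103.6],
    [0, 0, 103.6],
    [0, 0, 103.6],
    [0, 0, 103.6],
    [0, 0, 103.6],
    [0, 0, 103.6],
    [0, 0, 103.6],
    [0, 0, 103.6],
    [0, 0, 103.6],
    [0, 0, 103.6],
    [0, 0, 103.6],
    [0, 0, 103.6],
  ],
  linear=[
    [25, -5, 0],
    [50, -10, 0],
    [75, -15, 0],
    [100, -20, 0],
    [130, -28, 0],
    [160, -35, 0],
    [190, -43, 0],
    [220, -50, 10],
    [250, -57, 20],
    [250, -57, 39],
    [250, -57, 39],
    [250, -57, 39],
  ],
  claw=[0.45, 0.45, 0.45, 0.45, 0.45, 0.45, 0.45, 0.45, 0.45, 0.45, 0.45, 0.45],
)

```text
time: 23.8
position: [530.1, 219.9, 128.9]
tool_rot: [3.138, -0.093, -0.003]
wrist_force: [-0.4, 0.0, 1.2]
finger_gap: 0.548
```

>>> carry_out(
  turn=[
    [0, 0, 1],
    [0, 0, 1],
  ],
  linear=[
    [0, 0, 0],
    [0, 0, 0],
  ],
  claw=[0.45, 0.45],
)

```text
time: 24.0
position: [531.3, 219.7, 130.3]
tool_rot: [3.138, -0.107, 0.0]
wrist_force: [0.1, -0.7, 1.1]
finger_gap: 0.552
```

```bash
python3 - <<'E'
from top import *
snap('wrist');im,p=snap('wrist','w15')
s=manip.observe();print(s['position'],abs(s['qvel']).max(),s['qpos'].round(2))
for c,g in dict(red=(512,413),green=(531,219)).items(): print(c,topface(im,p,c,g))
print(move([531.5,220.6,10],-93.5))
E
```

```text
[531.65279081 219.77115864 130.69033103] 0.011557803562456706 [ 0.26  0.52  1.52 -0.    1.1   1.9 ]
red (512.1, 414.3, 57.2, 26.4, 3.6, array([513.2, 414.5]))
green (532.2, 220.4, 56.2, 26.5, -3.3, array([532.8, 220.3]))
(array([ -0.3,  -1. , 120.7]), array([ 0.09, -0.06, -0.43]))
```

View pics/w15.png

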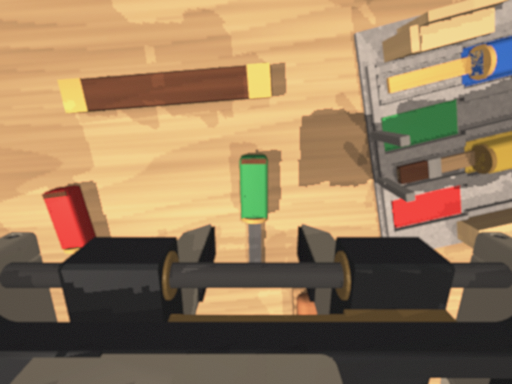

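>>> carry_out(
  turn=[
    [0, 0, 0],
    [0, 0, 0],
    [0, 0, 0],
    [0, 0, 0],
    [0, 0, 0],
    [0, 0, 0],
    [0, 0, 0],
    [0, 0, 0],
    [0, 0, 0],
    [0, 0, 0],
    [0, 0, 0],
    [0, 0, 0],
  ],
  linear=[
    [0, -0.7, 40],
    [0, -0.7, 80],
    [0, -0.7, 107],
    [0, -0.7, 121],
    [0, -0.7, 121],
    [0, -0.7, 121],
    [0, -0.7, 121],
    [0, -0.7, 121],
    [0, -0.7, 121],
    [0, -0.7, 121],
    [0, -0.7, 121],
    [0, -0.7, 121],
  ],
  claw=[0.45, 0.45, 0.45, 0.45, 0.45, 1, 1, 1, 1, 1, 1, 1],
)

```text
time: 25.3
position: [533.0, 220.7, 11.3]
tool_rot: [3.139, -0.112, 0.006]
wrist_force: [-0.4, -0.1, 6.9]
finger_gap: 0.301
```

>>> carry_out(
  turn=[
    [0, 0, 0],
    [0, 0, 0],
    [0, 0, 0],
    [0, 0, 0],
  ],
  linear=[
    [0, 0, -20],
    [0, 0, -60],
    [0, 0, -100],
    [0, 0, -100],
  ],
  claw=[1, 1, 1, 1],
)

```text
time: 25.7
position: [535.2, 221.6, 115.7]
tool_rot: [-3.138, 0.111, -0.018]
wrist_force: [0.8, 0.3, -0.5]
finger_gap: 0.299
```

```bash
python3 - <<'E'
from h import *
s=manip.observe();print(s['position'],s['finger_gap'])
print(move([*tray(*SL['green']),80],TY))
E
```

```text
[535.21450138 221.62365318 115.73000866] 0.29907809573131067
(array([ 59.1, 163.9,  36.1]), array([   0.52,   -0.56, -104.22]))
```

>>> carry_out(
  turn=[
    [0.5, -0.5, -104.2],
    [0.5, -0.5, -104.2],
    [0.5, -0.5, -104.2],
    [0.5, -0.5, -104.2],
    [0.5, -0.5, -104.2],
    [0.5, -0.5, -104.2],
    [0.5, -0.5, -104.2],
    [0.5, -0.5, -104.2],
    [0.5, -0.5, -104.2],
    [0.5, -0.5, -104.2],
    [0.5, -0.5, -104.2],
    [0.5, -0.5, -104.2],
  ],
  linear=[
    [5, 15, -5],
    [10, 30, -5],
    [15, 45, -5],
    [20, 60, -5],
    [26, 75, -5],
    [32, 90, -5],
    [38, 105, -5],
    [44, 120, -5],
    [50, 140, -5],
    [59, 160, -5],
    [59, 164, 0],
    [59, 164, 20],
  ],
  claw=[1, 1, 1, 1, 1, 1, 1, 1, 1, 1, 1, 1],
)

```text
time: 26.9
position: [580.4, 51.7, 91.1]
tool_rot: [-2.032, -2.392, 0.009]
wrist_force: [-0.5, -0.0, -0.8]
finger_gap: 0.299
```

```bash
python3 - <<'E'
from h import *
snap('wrist');im,p=snap('wrist','w16')
s=manip.observe();print(s['position'],s['finger_gap'],abs(s['qvel']).max())
print(move([*tray(*SL['green']),40],TY))
E
```

```text
[577.08083851  52.60607853  87.41640167] 0.3007682977484315 0.159927563714442
(array([ 0.4,  6.7, 47.3]), array([-0.89, -0.03, -1.05]))
```

View pics/w16.png

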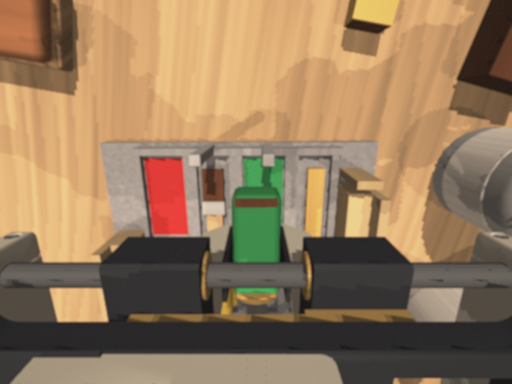

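>>> carry_out(
  turn=[
    [-0.7, 0, -1],
    [-0.7, 0, -1],
    [-0.7, 0, -1],
    [-0.7, 0, -1],
    [-0.7, 0, -1],
  ],
  linear=[
    [0, 6, 20],
    [0, 6, 40],
    [0, 6, 47],
    [0, 6, 47],
    [0, 6, 47],
  ],
  claw=[1, 1, 1, 1, 1],
)

```text
time: 27.5
position: [585.1, 53.8, 44.0]
tool_rot: [2.018, 2.404, 0.003]
wrist_force: [0.2, -0.2, -1.1]
finger_gap: 0.3
```

```bash
python3 - <<'E'
from h import *
s=manip.observe();print(s['position'],s['finger_gap'],abs(s['qvel']).max())
print(move([*tray(*SL['green']),17.5],TY))
E
```

```text
[585.13995637  53.79214306  44.03715653] 0.2999827566899506 0.011483456982437627
(array([ 0.6, -2.2, 26.5]), array([ 0.19,  0.05, -0.16]))
```

>>> carry_out(
  turn=[
    [0, 0, -0.2],
    [0, 0, -0.2],
    [0, 0, -0.2],
    [0, 0, -0.2],
    [0, 0, -0.2],
  ],
  linear=[
    [0.5, -2.2, 15],
    [0.5, -2.2, 26],
    [0.5, -2.2, 26],
    [0.5, -2.2, 26],
    [0.5, -2.2, 26],
  ],
  claw=[1, 1, 1, 1, 1],
)

```text
time: 28.0
position: [582.7, 53.8, 17.6]
tool_rot: [2.013, 2.409, 0.003]
wrist_force: [0.3, -0.3, -0.9]
finger_gap: 0.299
```

```bash
python3 - <<'E'
from h import *
s=manip.observe();print(s['position'],s['finger_gap'],abs(s['qvel']).max(),s['wrist_force'])
print(move([*tray(*SL['green']),17.5],TY))
E
```

```text
[582.71387755  53.77813533  17.55654957] 0.2990484521454535 0.002792160459686302 [ 0.33841344 -0.28241973 -0.91474334]
(array([0.2, 0.2, 0.1]), array([0.16, 0.04, 0.09]))
```

>>> carry_out(
  turn=[
    [0, 0, 0],
    [0, 0, 0],
    [0, 0, 0],
    [0, 0, 0],
    [0, 0, 0],
    [0, 0, 0],
    [0, 0, 0],
    [0, 0, 0],
    [0, 0, 0],
  ],
  linear=[
    [0, 0, 0.5],
    [0, 0, 0.5],
    [0, 0, 0.5],
    [0, 0, 0.5],
    [0, 0, -20],
    [0, 0, -70],
    [0, 0, -120],
    [0, 0, -150],
    [0, 0, -150],
  ],
  claw=[0.45, 0.45, 0.45, 0.45, 0.45, 0.45, 0.45, 0.45, 0.45],
)

```text
time: 28.9
position: [584.8, 53.8, 172.7]
tool_rot: [2.007, 2.403, 0.012]
wrist_force: [0.0, -0.7, -0.2]
finger_gap: 0.548
```

```bash
python3 - <<'E'
from h import *
snap('wrist');im,p=snap('wrist','w17')
s=manip.observe();print(s['position'],s['finger_gap'],abs(s['qvel']).max(),s['qpos'].round(2))
print(move([512.4,414.9,150],-86.5))
E
```

```text
[582.15327722  53.83628751 167.62993276] 0.5533954574217126 0.03632648578235161 [-0.04  0.5   1.45 -0.    1.19 -0.22]
(array([367.7,  -4.4,  17.3]), array([ 0.2 , -0.13, 96.75]))
```

View pics/w17.png

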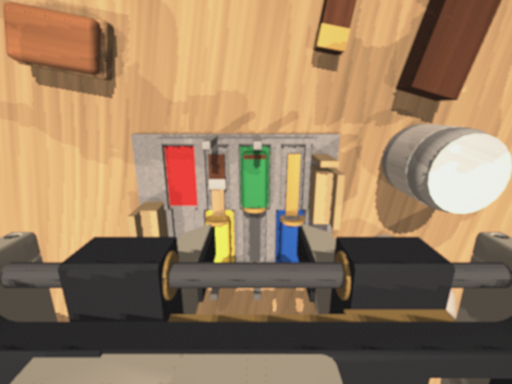

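>>> carry_out(
  turn=[
    [0, 0, 96.8],
    [0, 0, 96.8],
    [0, 0, 96.8],
    [0, 0, 96.8],
    [0, 0, 96.8],
    [0, 0, 96.8],
    [0, 0, 96.8],
    [0, 0, 96.8],
    [0, 0, 96.8],
    [0, 0, 96.8],
    [0, 0, 96.8],
    [0, 0, 96.8],
  ],
  linear=[
    [35, 0, 0],
    [70, 0, 0],
    [105, 0, 0],
    [140, 0, 0],
    [175, 0, 0],
    [210, 0, 0],
    [245, -2, 0],
    [280, -3, 10],
    [315, -4, 17],
    [350, -4, 17],
    [368, -4, 17],
    [368, -4, 17],
  ],
  claw=[0.45, 0.45, 0.45, 0.45, 0.45, 0.45, 0.45, 0.45, 0.45, 0.45, 0.45, 0.45],
)

```text
time: 30.2
position: [510.6, 417.4, 146.9]
tool_rot: [3.138, 0.092, -0.002]
wrist_force: [-1.3, -0.3, 0.0]
finger_gap: 0.552
```

```bash
python3 - <<'E'
from top import *
snap('wrist');snap('wrist');im,p=snap('wrist','w18')
s=manip.observe();print(s['position'],abs(s['qvel']).max(),s['qpos'].round(2))
for c,g in dict(red=(512,413)).items(): print(c,topface(im,p,c,g))
print(move([512.4,414.8,10],-86.4))
E
```

```text
[511.86466293 414.8564657  147.7666057 ] 0.015128018746085652 [ 0.57  0.65  1.23 -0.    1.26  2.08]
red (515.4, 415.7, 62.8, 27.1, 3.7, array([514.3, 415.7]))
(array([  0.6,  -0.2, 137.8]), array([ 0.13,  0.04, -0.06]))
```

View pics/w18.png

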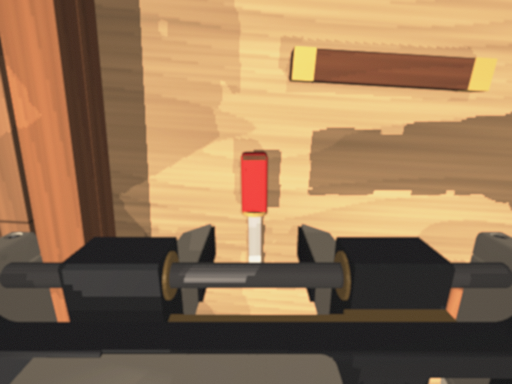

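>>> carry_out(
  turn=[
    [0, 0, 0],
    [0, 0, 0],
    [0, 0, 0],
    [0, 0, 0],
    [0, 0, 0],
    [0, 0, 0],
    [0, 0, 0],
    [0, 0, 0],
    [0, 0, 0],
    [0, 0, 0],
    [0, 0, 0],
    [0, 0, 0],
  ],
  linear=[
    [0.5, 0, 40],
    [0.5, 0, 80],
    [0.5, 0, 120],
    [0.5, 0, 138],
    [0.5, 0, 138],
    [0.5, 0, 138],
    [0.5, 0, 138],
    [0.5, 0, 138],
    [0.5, 0, 138],
    [0.5, 0, 138],
    [0.5, 0, 138],
    [0.5, 0, 138],
  ],
  claw=[0.45, 0.45, 0.45, 0.45, 0.45, 1, 1, 1, 1, 1, 1, 1],
)

```text
time: 31.55
position: [514.5, 415.8, 13.7]
tool_rot: [-3.139, -0.095, -0.008]
wrist_force: [-0.2, 0.6, 6.2]
finger_gap: 0.299
```

>>> carry_out(
  turn=[
    [0, 0, 0],
    [0, 0, 0],
    [0, 0, 0],
    [0, 0, 0],
  ],
  linear=[
    [0, 0, -20],
    [0, 0, -60],
    [0, 0, -100],
    [0, 0, -100],
  ],
  claw=[1, 1, 1, 1],
)

```text
time: 31.95
position: [516.1, 417.2, 118.8]
tool_rot: [-3.135, -0.095, -0.02]
wrist_force: [-0.1, 1.0, -1.0]
finger_gap: 0.298
```

```bash
python3 - <<'E'
from h import *
s=manip.observe();print(s['position'],s['finger_gap'])
print(move([*tray(*SL['red']),80],TY))
E
```

```text
[516.13883831 417.16874065 118.75598946] 0.29816410035770086
(array([-41.2, 376.8,  36.3]), array([  0.39,  -0.8 , -96.68]))
```

>>> carry_out(
  turn=[
    [0.4, -0.8, -96.7],
    [0.4, -0.8, -96.7],
    [0.4, -0.8, -96.7],
    [0.4, -0.8, -96.7],
    [0.4, -0.8, -96.7],
    [0.4, -0.8, -96.7],
    [0.4, -0.8, -96.7],
    [0.4, -0.8, -96.7],
    [0.4, -0.8, -96.7],
    [0.4, -0.8, -96.7],
    [0.4, -0.8, -96.7],
    [0.4, -0.8, -96.7],
  ],
  linear=[
    [-4, 34, -5],
    [-8, 68, -5],
    [-12, 102, -5],
    [-16, 136, -5],
    [-20, 170, -5],
    [-24, 204, -5],
    [-28, 238, -5],
    [-32, 272, -5],
    [-36, 306, -5],
    [-40, 340, -5],
    [-41, 370, 0],
    [-41, 377, 20],
  ],
  claw=[1, 1, 1, 1, 1, 1, 1, 1, 1, 1, 1, 1],
)

```text
time: 33.15
position: [496.1, 33.7, 92.9]
tool_rot: [-2.013, -2.411, 0.015]
wrist_force: [0.1, -0.4, -1.6]
finger_gap: 0.301
```

```bash
python3 - <<'E'
from h import *
snap('wrist');snap('wrist');im,p=snap('wrist','w19')
s=manip.observe();print(s['position'],s['finger_gap'],abs(s['qvel']).max())
print(move([*tray(*SL['red']),40],TY))
E
```

```text
[493.902008    36.22419863  90.92856233] 0.29899752672288954 0.03360874988240739
(array([ 2. ,  5.5, 50.8]), array([-0.82,  0.18, -0.14]))
```

View pics/w19.png

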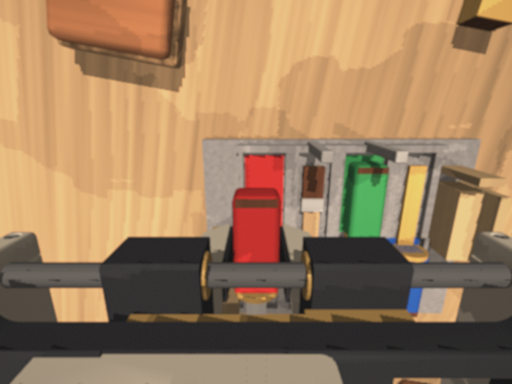

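>>> carry_out(
  turn=[
    [-0.7, 0.1, 0],
    [-0.7, 0.1, 0],
    [-0.7, 0.1, 0],
    [-0.7, 0.1, 0],
    [-0.7, 0.1, 0],
  ],
  linear=[
    [2, 4.5, 20],
    [2, 4.5, 40],
    [2, 4.5, 50],
    [2, 4.5, 50],
    [2, 4.5, 50],
  ],
  claw=[1, 1, 1, 1, 1],
)

```text
time: 33.8
position: [499.1, 39.3, 42.6]
tool_rot: [2.014, 2.407, -0.0]
wrist_force: [-0.2, -0.7, -0.5]
finger_gap: 0.3
```

```bash
python3 - <<'E'
from h import *
s=manip.observe();print(s['position'],s['finger_gap'],abs(s['qvel']).max())
print(move([*tray(*SL['red']),19.8],TY))
E
```

```text
[499.14004051  39.34372552  42.58585859] 0.29961552715855966 0.012164074288564985
(array([-0.3, -1. , 22.8]), array([0.11, 0.15, 0.02]))
```

>>> carry_out(
  turn=[
    [0, 0, 0],
    [0, 0, 0],
    [0, 0, 0],
    [0, 0, 0],
    [0, 0, 0],
  ],
  linear=[
    [0, -1, 12],
    [0, -1, 22.5],
    [0, -1, 22.5],
    [0, -1, 22.5],
    [0, -1, 22.5],
  ],
  claw=[1, 1, 1, 1, 1],
)

```text
time: 34.3
position: [497.9, 38.7, 19.7]
tool_rot: [2.014, 2.407, -0.001]
wrist_force: [0.1, 1.5, -1.4]
finger_gap: 0.299
```

```bash
python3 - <<'E'
from h import *
s=manip.observe();print(s['position'],s['finger_gap'],abs(s['qvel']).max(),s['wrist_force'])
print(move([*tray(*SL['red']),19.8],TY))
E
```

```text
[497.91269252  38.70413889  19.6678222 ] 0.29860070378364123 0.0022824113745399726 [ 0.11956008  1.51393551 -1.43288434]
(array([ 0.1,  0.4, -0.1]), array([0.09, 0.15, 0.01]))
```

>>> carry_out(
  turn=[
    [0, 0, 0],
    [0, 0, 0],
    [0, 0, 0],
    [0, 0, 0],
    [0, 0, 0],
    [0, 0, 0],
    [0, 0, 0],
    [0, 0, 0],
    [0, 0, 0],
    [0, 0, 0],
    [0, 0, 0],
  ],
  linear=[
    [0, 0, 0.5],
    [0, 0, 0.5],
    [0, 0, 0.5],
    [0, 0, 0.5],
    [0, 0, -20],
    [0, 0, -70],
    [0, 0, -120],
    [0, 0, -170],
    [0, 0, -200],
    [0, 0, -200],
    [0, 0, -200],
  ],
  claw=[0.45, 0.45, 0.45, 0.45, 0.45, 0.45, 0.3, 0.24, 0.24, 0.24, 0.24],
)

```text
time: 35.4
position: [497.4, 39.1, 219.7]
tool_rot: [2.014, 2.407, -0.0]
wrist_force: [-0.2, -0.5, -0.6]
finger_gap: 0.758
```

```bash
python3 - <<'E'
from h import *
snap('wrist');im,p=snap('wrist','w20')
s=manip.observe();print(s['position'],s['finger_gap'],abs(s['qvel']).max(),s['qpos'].round(2))
t,_=snap('top','t1');zoom(t,100,100,390,250,2.7,'t1z')
E
```

```text
[496.58923681  39.19332241 218.0730246 ] 0.7621893834181013 0.011457066687449441 [-0.07  0.3   1.61 -0.    1.23 -0.25]
```

View pics/w20.png

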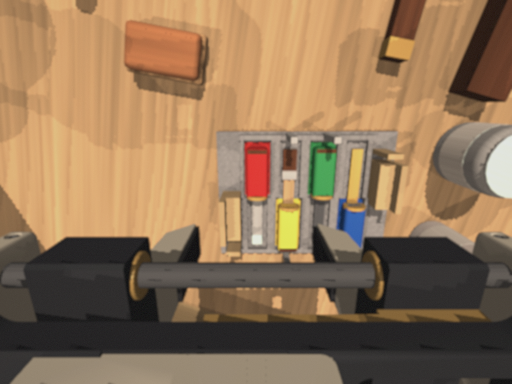

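View pics/t1z.png

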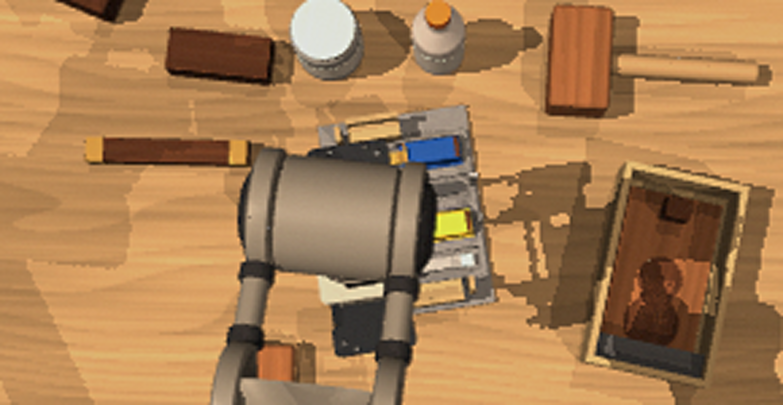

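```bash
python3 - <<'E'
from h import *
print(move([600,-290,260],79))
E
```

```text
(array([-342.3,   43.7,  -41.6]), array([-1.500e-01,  3.000e-02, -6.885e+01]))
```

>>> carry_out(
  turn=[
    [0, 0, -68.9],
    [0, 0, -68.9],
    [0, 0, -68.9],
    [0, 0, -68.9],
    [0, 0, -68.9],
    [0, 0, -68.9],
    [0, 0, -68.9],
    [0, 0, -68.9],
    [0, 0, -68.9],
    [0, 0, -68.9],
    [0, 0, -68.9],
    [0, 0, -68.9],
  ],
  linear=[
    [-342, 44, -42],
    [-342, 44, -42],
    [-342, 44, -42],
    [-342, 44, -42],
    [-342, 44, -42],
    [-342, 44, -42],
    [-342, 44, -42],
    [-342, 44, -42],
    [-342, 44, -42],
    [-342, 44, -42],
    [-342, 44, -42],
    [-342, 44, -42],
  ],
  claw=[0.24, 0.24, 0.24, 0.24, 0.24, 0.24, 0.24, 0.24, 0.24, 0.24, 0.24, 0.24],
)

```text
time: 36.75
position: [600.9, -289.1, 261.9]
tool_rot: [0.3, 3.126, -0.003]
wrist_force: [0.7, 0.3, 0.2]
finger_gap: 0.758
```

```bash
python3 - <<'E'
from h import *
snap('wrist');snap('wrist');im,p=snap('wrist','w21');np.save('w21p.npy',p)
s=manip.observe();print(s['position'],s['finger_gap'],abs(s['qvel']).max(),s['qpos'].round(2))
zoom(im,130,0,350,250,3,'w21z')
E
```

```text
[ 601.02161993 -289.20834687  262.47259299] 0.7624848791581594 0.004185677595980323 [-0.56  0.6   1.01 -0.    1.53 -1.94]
```

View pics/w21z.png

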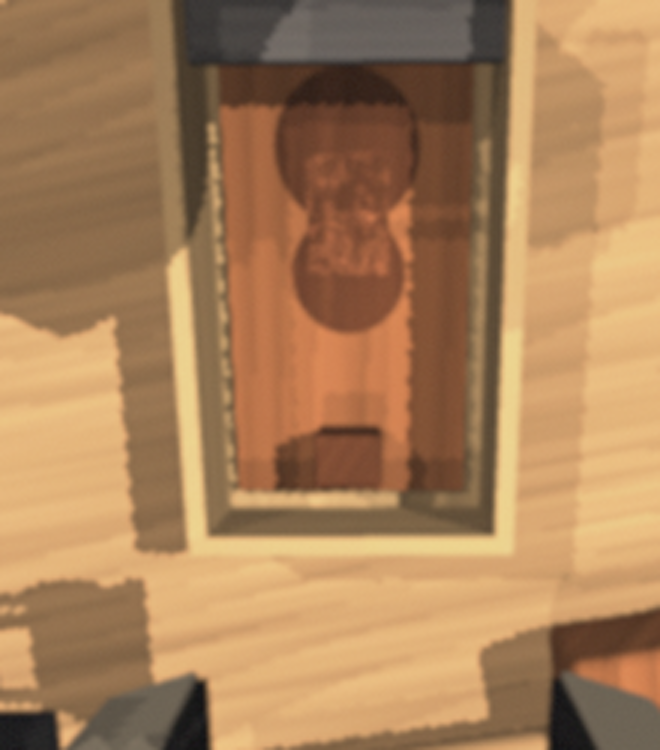

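```bash
python3 - <<'E'
from fit import *
p=np.load('w21p.npy',allow_pickle=True).item()
f=lambda P,z:[back(p,u,z)[:2].round(1) for u in unz(P,130,0,3)]
print('block',f([(318,435),(382,435),(382,487),(318,487),(350,461)],50))
print('panel',f([(238,490),(465,490),(222,105),(471,105)],14))
print('lip',f([(188,62),(505,62)],48))
# bin fit: outer corners z70, inner z70
uv=unz([(190,553),(515,553),(208,537),(496,535),(168,270),(523,270)],130,0,3)
q,r=fit(p,uv[:4],[(115,70,70),(115,-70,70),(107,62,70),(107,-62,70)],[500,-280,-.19]);print(q,np.degrees(q[2]),r.round(1).tolist())
E
```

```text
block [array([ 564.6, -311.4]), array([ 569.9, -283.8]), array([ 592.6, -288.1]), array([ 587.2, -316.2]), array([ 578.5, -299.9])]
panel [array([ 587.3, -359.1]), array([ 608.4, -249.6]), array([ 421.9, -325.8]), array([ 442.5, -220. ])]
lip [array([ 413.4, -331. ]), array([ 437. , -209.2])]
[ 4.82177754e+02 -3.87908100e+02 -1.91635116e-01] -10.979883325968315 [[26.3, 0.3], [-189.6, 0.1], [13.9, -0.4], [-178.0, 0.2]]
```

```bash
python3 - <<'E'
from h import *
print(move([578.5,-300,90],79))
E
```

```text
(array([ 20.4, -14.5, 172.5]), array([-0.11,  0.13,  0.07]))
```

>>> carry_out(
  turn=[
    [0, 0, 0],
    [0, 0, 0],
    [0, 0, 0],
    [0, 0, 0],
    [0, 0, 0],
    [0, 0, 0],
    [0, 0, 0],
  ],
  linear=[
    [20, -14, 40],
    [20, -14, 80],
    [20, -14, 120],
    [20, -14, 160],
    [20, -14, 172],
    [20, -14, 172],
    [20, -14, 172],
  ],
  claw=[0.24, 0.24, 0.24, 0.24, 0.24, 0.24, 0.24],
)

```text
time: 37.6
position: [580.1, -300.6, 92.4]
tool_rot: [0.299, 3.123, -0.006]
wrist_force: [0.4, -1.1, 0.9]
finger_gap: 0.761
```

```bash
python3 - <<'E'
from h import *
snap('wrist');im,p=snap('wrist','w22')
s=manip.observe();print(s['position'],s['finger_gap'],abs(s['qvel']).max(),s['qpos'].round(2))
print(move([578.5,-300,18],79))
E
```

```text
[ 580.33950914 -300.78304004   93.09670342] 0.7595604627032597 0.007908257663403256 [-0.59  0.69  1.32 -0.    1.13 -1.97]
(array([ 2.4,  0.7, 75.1]), array([-0.21,  0.37,  0.06]))
```

View pics/w22.png

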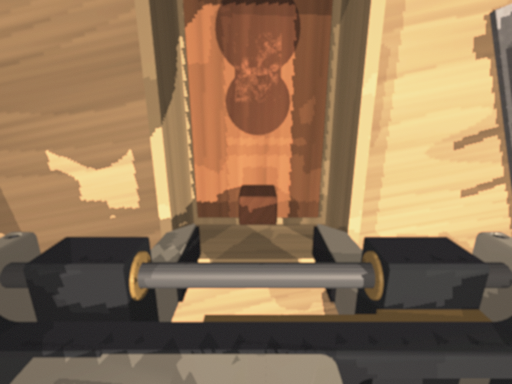

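>>> carry_out(
  turn=[
    [0, 0.2, 0],
    [0, 0.2, 0],
    [0, 0.2, 0],
    [0, 0.2, 0],
    [0, 0.2, 0],
    [0, 0.2, 0],
  ],
  linear=[
    [2, 0.7, 25],
    [2, 0.7, 50],
    [2, 0.7, 65],
    [2, 0.7, 74],
    [2, 0.7, 74],
    [2, 0.7, 74],
  ],
  claw=[0.24, 0.24, 0.24, 0.24, 0.24, 0.24],
)

```text
time: 38.3
position: [578.0, -299.5, 17.4]
tool_rot: [0.3, 3.127, -0.004]
wrist_force: [-0.5, -0.1, 0.4]
finger_gap: 0.763
```

>>> carry_out(
  turn=[
    [0, 0, 0],
    [0, 0, 0],
    [0, 0, 0],
    [0, 0, 0],
    [0, 0, 0],
    [0, 0, 0],
    [0, 0, 0],
    [0, 0, 0],
    [0, 0, 0],
    [0, 0, 0],
  ],
  linear=[
    [0, 0, 0],
    [0, 0, 0],
    [0, 0, 0],
    [0, 0, 0],
    [0, 0, 0],
    [0, 0, 0],
    [0, 0, 0],
    [0, 0, 0],
    [0, 0, 0],
    [0, 0, 0],
  ],
  claw=[1, 1, 1, 1, 1, 1, 1, 1, 1, 1],
  squeeze=60,
)

```text
time: 39.3
position: [577.3, -299.1, 16.4]
tool_rot: [-0.299, -3.126, 0.003]
wrist_force: [-0.4, 0.5, 1.9]
finger_gap: 0.323
```

```bash
cat > panel.py <<'E'
from h import *
# panel grip geometry: pose sequence when rotating about -x lower edge
def seq(angs,slide=None):
    s=manip.observe();R0=Ro.from_rotvec(s['tool_rot']);P0=s['position']
    yaw=np.radians(-11);ex=np.array([np.cos(yaw),np.sin(yaw),0]);ez=np.array([0,0,1.])
    ey=np.cross(ez,ex)
    B=np.array([578.5,-299.9,0]);E=B-180*ex;E[2]=6
    out=[]
    for a in angs:
        Q=Ro.from_rotvec(-np.radians(a)*ey)
        P=E+Q.apply(P0-E);R=Q*R0
        out.append((R0.inv().apply(P-P0).round(1),(R0.inv()*R).as_rotvec(degrees=True).round(1)))
    return out
E
python3 - <<'E'
from panel import *
s=manip.observe();print(s['position'],s['finger_gap'],s['wrist_force'],s['qpos'].round(2))
for l,t in seq([5,10,15,20,25,30,35]): print(l,t)
E
```

```text
[ 577.31005182 -299.06048527   16.43136442] 0.3225008264557862 [-0.43239552  0.52519127  1.90439632] [-0.59  0.78  1.38 -0.    0.98 -1.97]
[  1.6  -0.  -15.5] [ 0. -5.  0.]
[  4.6  -0.1 -30.9] [  0. -10.   0.]
[  8.8  -0.1 -45.9] [  0. -15.   0.]
[ 14.4  -0.1 -60.5] [  0. -20.   0.]
[ 21.2  -0.1 -74.5] [  0. -25.   0.]
[ 29.3  -0.1 -87.9] [  0.  -30.    0.1]
[ 3.840e+01 -1.000e-01 -1.005e+02] [  0.  -35.    0.1]
```

>>> carry_out(
  turn=[
    [0, -2.5, 0],
    [0, -5, 0],
    [0, -7.5, 0],
    [0, -10, 0],
    [0, -12.5, 0],
    [0, -15, 0],
    [0, -17.5, 0],
    [0, -20, 0],
    [0, -20, 0],
    [0, -20, 0],
  ],
  linear=[
    [0.6, 0, -9],
    [1.5, 0, -17],
    [3, 0, -25],
    [4.5, 0, -32],
    [6.5, 0, -40],
    [9, 0, -47],
    [11.5, 0, -54],
    [14.4, 0, -61],
    [14.4, 0, -61],
    [14.4, 0, -61],
  ],
  claw=[1, 1, 1, 1, 1, 1, 1, 1, 1, 1],
)

```text
time: 40.3
position: [563.1, -296.3, 77.2]
tool_rot: [0.267, 2.784, -0.049]
wrist_force: [0.3, -0.5, -1.4]
finger_gap: 0.324
```

```bash
python3 - <<'E'
from h import *
s=manip.observe();print(s['position'],s['finger_gap'],s['wrist_force'],s['qpos'].round(2))
im,p=snap('side','s1');zoom(im,230,140,380,280,5,'s1z')
snap('wrist','w23')
E
```

```text
[ 563.10530161 -296.32806476   77.23249863] 0.3243263324620798 [ 0.29995829 -0.51155562 -1.38070909] [-0.69  0.55  1.71  0.29  0.59 -2.28]
```

View pics/s1z.png

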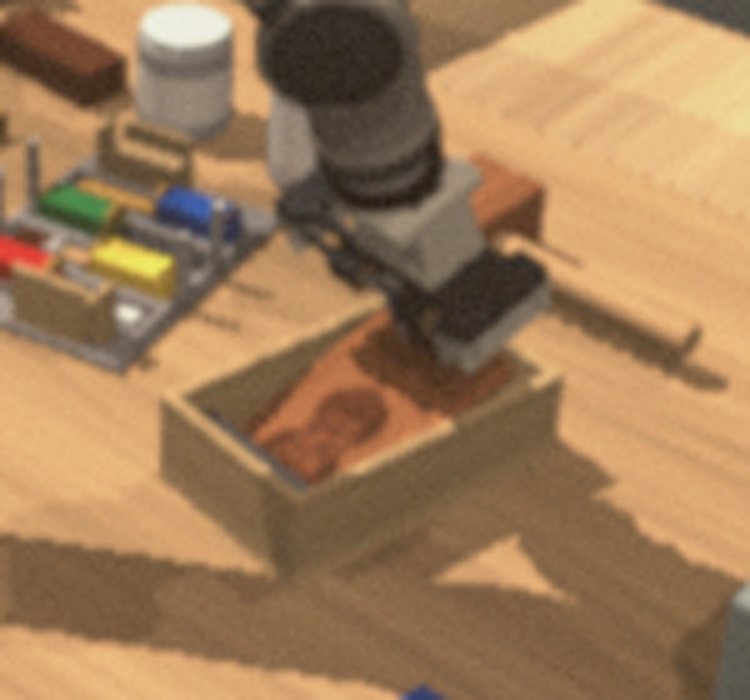

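View pics/w23.png

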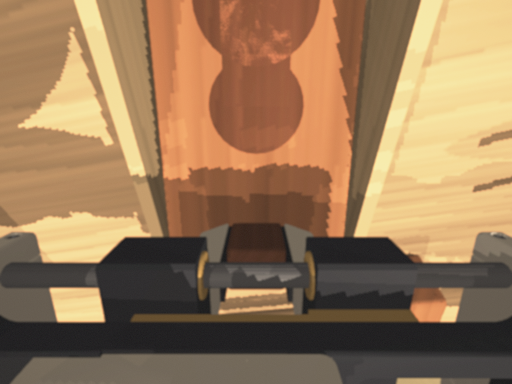

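>>> carry_out(
  turn=[
    [0, -2, 0],
    [0, -4, 0],
    [0, -4, 0],
    [0, -4, 0],
    [0, -4, 0],
    [0, -4, 0],
    [0, -4, 0],
    [0, -4, 0],
  ],
  linear=[
    [0.5, 0, -7],
    [1, 0, -13],
    [-10, 0, -14],
    [-20, 0, -15],
    [-32, 0, -16],
    [-44, 0, -17],
    [-44, 0, -17],
    [-44, 0, -17],
  ],
  claw=[1, 1, 1, 1, 1, 1, 1, 1],
)

```text
time: 41.2
position: [598.3, -302.6, 107.9]
tool_rot: [0.258, 2.714, -0.057]
wrist_force: [-0.1, -0.1, -2.0]
finger_gap: 0.324
```

```bash
python3 - <<'E'
from h import *
s=manip.observe();print(s['position'],s['finger_gap'],s['wrist_force'],s['qpos'].round(2))
im,p=snap('side','s2');zoom(im,230,140,380,280,5,'s2z')
im,p=snap('wrist','w24')
E
```

```text
[ 598.32130765 -302.60942347  107.87311889] 0.3239350267574287 [-0.10434423 -0.10415729 -1.99075038] [-0.67  0.54  1.65  0.33  0.6  -2.3 ]
```

View pics/s2z.png

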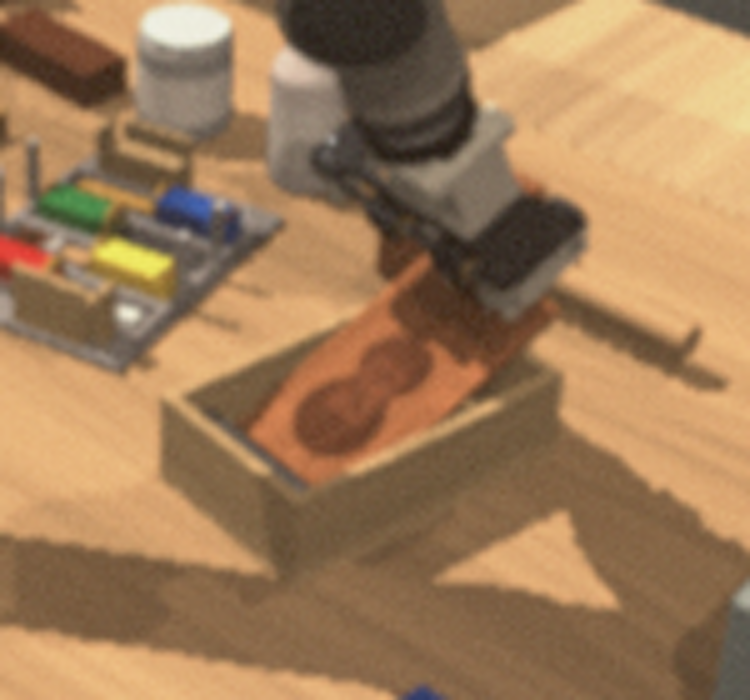

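View pics/w24.png

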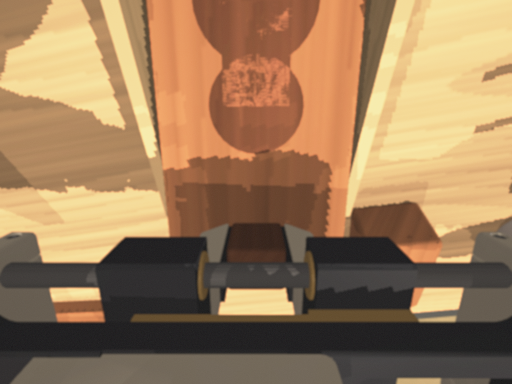

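```bash
python3 - <<'E'
from h import *
s=manip.observe();R0=Ro.from_rotvec(s['tool_rot'])
print(R0.inv().apply([0,0,1]))
p=s['position']+R0.apply([-12,0,0]);p[2]=240
print(p,R0.inv().apply(p-s['position']))
E
```

```text
[-0.40425229 -0.00126263 -0.91464665]
[ 608.48468094 -304.60246614  240.        ] [ -63.54181699   -0.16098463 -116.61665702]
```

>>> carry_out(
  turn=[
    [0, 0, 0],
    [0, 0, 0],
    [0, 0, 0],
    [0, 0, 0],
    [0, 0, 0],
    [0, 0, 0],
    [0, 0, 0],
    [0, 0, 0],
    [0, 0, 0],
  ],
  linear=[
    [-6, 0, 0],
    [-12, 0, 0],
    [-16, 0, -9],
    [-24, 0, -27],
    [-32, 0, -46],
    [-44, 0, -73],
    [-56, 0, -100],
    [-64, 0, -117],
    [-64, 0, -117],
  ],
  claw=[1, 1, 1, 1, 1, 1, 1, 1, 1],
)

```text
time: 42.2
position: [610.4, -305.8, 246.0]
tool_rot: [0.258, 2.707, -0.063]
wrist_force: [-0.6, -0.3, -1.5]
finger_gap: 0.326
```

```bash
python3 - <<'E'
from h import *
s=manip.observe();print(s['position'],s['finger_gap'],s['wrist_force'],s['qpos'].round(2))
im,p=snap('side','s3');zoom(im,200,100,380,280,4,'s3z')
im,p=snap('wrist','w25')
print(move([590,-250,230],79))
E
```

```text
[ 610.38403293 -305.78009965  246.04562364] 0.3264727431931081 [-0.58061127 -0.29447535 -1.47700281] [-0.66  0.41  1.45  0.23  0.91 -2.15]
(array([30.8, 50.1, -1.5]), array([-0.1 , 23.92,  0.08]))
```

View pics/s3z.png

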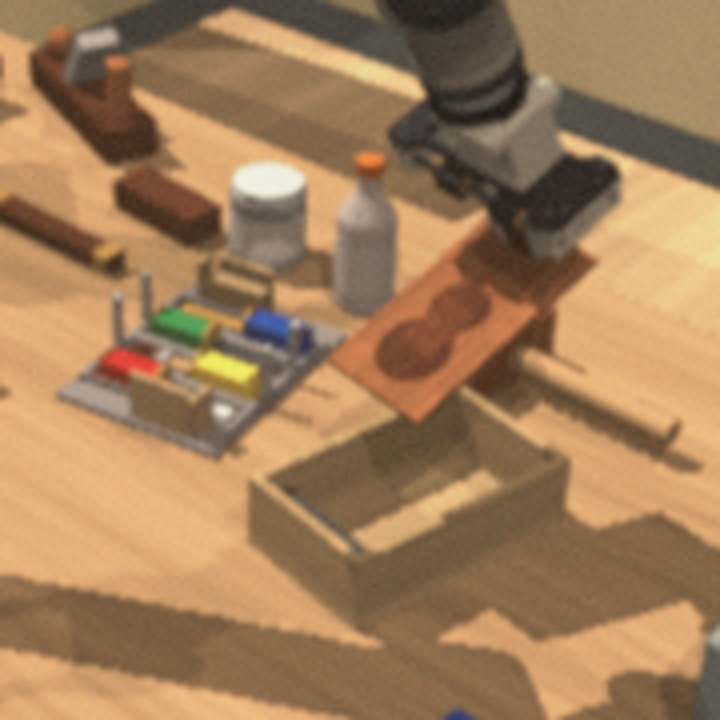

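View pics/w25.png

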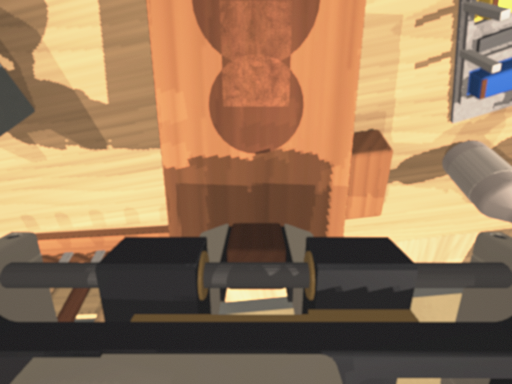

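```bash
python3 - <<'E'
from h import *
print(tray(78.7,.5),move([*tray(78.7,.5),200],TY+90))
E
```

```text
[646.0202139   26.16114537] (array([ 40.4, 331.9,  26.4]), array([ -4.51,  23.62, -20.76]))
```

>>> carry_out(
  turn=[
    [-1, 5, 0],
    [-2, 10, -2],
    [-3, 15, -5],
    [-4, 20, -10],
    [-4.5, 23.6, -15],
    [-4.5, 23.6, -20.8],
    [-4.5, 23.6, -20.8],
    [-4.5, 23.6, -20.8],
    [-4.5, 23.6, -20.8],
    [-4.5, 23.6, -20.8],
    [-4.5, 23.6, -20.8],
    [-4.5, 23.6, -20.8],
  ],
  linear=[
    [5, 20, 0],
    [10, 50, 0],
    [15, 90, 0],
    [20, 130, 0],
    [25, 170, 0],
    [30, 210, 0],
    [35, 250, 5],
    [40, 290, 10],
    [40, 320, 15],
    [40, 332, 20],
    [40, 332, 26],
    [40, 332, 26],
  ],
  claw=[1, 1, 1, 1, 1, 1, 1, 1, 1, 1, 1, 1],
)

```text
time: 43.5
position: [646.0, 25.0, 198.6]
tool_rot: [0.278, -3.127, 0.001]
wrist_force: [-1.1, -0.8, -1.2]
finger_gap: 0.322
```

```bash
python3 - <<'E'
from h import *
snap('wrist');snap('wrist');im,p=snap('wrist','w26')
s=manip.observe();print(s['position'],s['finger_gap'],s['wrist_force'],s['qpos'].round(2),abs(s['qvel']).max())
im,p=snap('side','s4');zoom(im,180,60,380,240,4,'s4z')
print(move([*tray(78.7,.5),110],TY+90))
E
```

```text
[646.50688016  24.32993426 200.5538895 ] 0.32044667253426906 [-0.11918436 -0.39347638 -0.99680167] [-0.08  0.59  1.19 -0.    1.36 -1.83] 0.009093101633482549
(array([ 0.3,  1.8, 90.8]), array([-0.04,  0.04, -0.08]))
```

View pics/s4z.png

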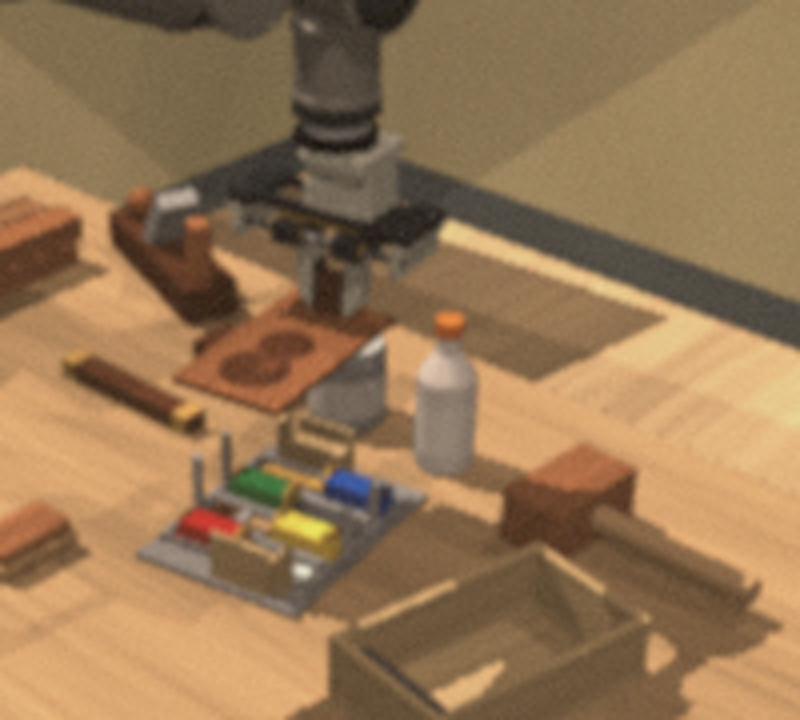

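View pics/w26.png

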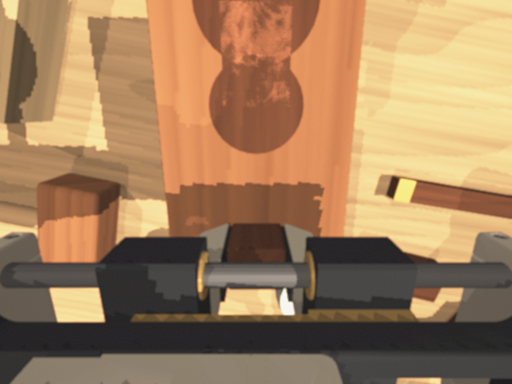

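>>> carry_out(
  turn=[
    [0, 0, 0],
    [0, 0, 0],
    [0, 0, 0],
    [0, 0, 0],
    [0, 0, 0],
    [0, 0, 0],
    [0, 0, 0],
  ],
  linear=[
    [0, 1.8, 25],
    [0, 1.8, 55],
    [0, 1.8, 85],
    [0, 1.8, 110],
    [0, 1.8, 128],
    [0, 1.8, 128],
    [0, 1.8, 128],
  ],
  claw=[1, 1, 1, 1, 1, 1, 1],
)

```text
time: 44.4
position: [646.7, 27.0, 73.4]
tool_rot: [-0.277, 3.128, -0.001]
wrist_force: [0.5, -0.1, -1.6]
finger_gap: 0.326
```

```bash
python3 - <<'E'
from h import *
snap('wrist');im,p=snap('wrist','w27')
s=manip.observe();print(s['position'],s['finger_gap'],s['wrist_force'],abs(s['qvel']).max())
im,p=snap('side','s5');zoom(im,200,130,320,220,6,'s5z')
print(move([*tray(78.7,.5),52],TY+90))
E
```

```text
[647.37018051  27.27399102  74.44407342] 0.3235126974641755 [ 0.20108793 -0.18292751 -1.5505461 ] 0.0043420744539560425
(array([ 1.6, -1. , 22.4]), array([-0.07,  0.2 ,  0.02]))
```

View pics/s5z.png

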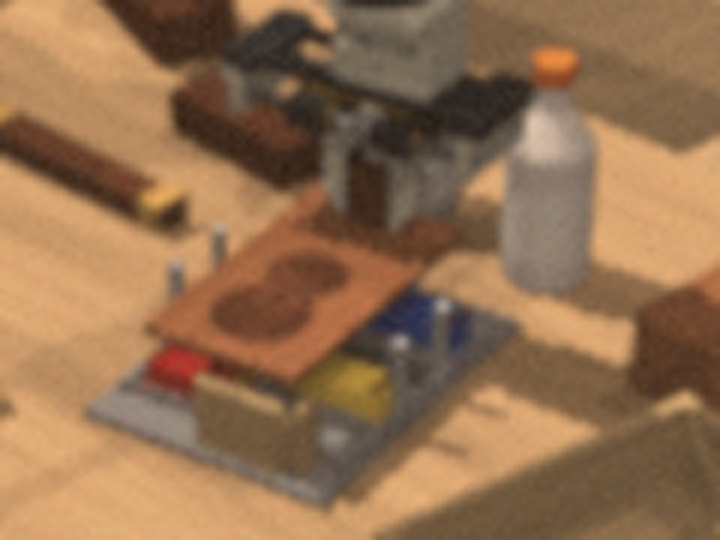

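View pics/w27.png

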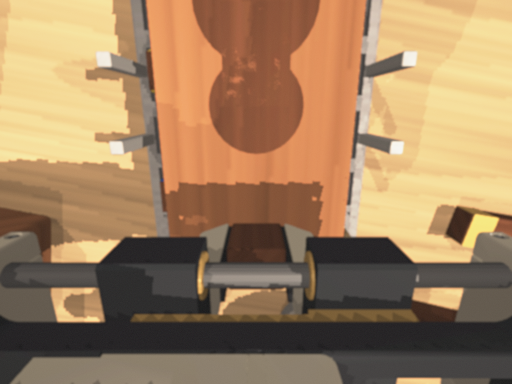

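>>> carry_out(
  turn=[
    [0, 0.1, 0],
    [0, 0.1, 0],
    [0, 0.1, 0],
    [0, 0.1, 0],
    [0, 0.1, 0],
    [0, 0.1, 0],
  ],
  linear=[
    [1, -1, 8],
    [1.3, -1, 16],
    [1.3, -1, 21],
    [1.3, -1, 22],
    [1.3, -1, 22],
    [1.3, -1, 22],
  ],
  claw=[1, 1, 1, 1, 1, 1],
)

```text
time: 45.15
position: [645.4, 26.6, 50.8]
tool_rot: [0.279, -3.128, 0.001]
wrist_force: [0.2, 0.8, -1.6]
finger_gap: 0.326
```

```bash
python3 - <<'E'
from h import *
im,p=snap('wrist','w28')
s=manip.observe();print(s['position'],s['finger_gap'],s['wrist_force'],s['ft_torque'],abs(s['qvel']).max())
print(move([*tray(78.7,.5),48.4],TY+90))
E
```

```text
[645.46903513  26.55252847  50.907046  ] 0.3257950221993376 [ 0.2140053   0.03684025 -1.13740534] [ 0.09024074 -0.10462534  0.00865647] 0.002520740562288871
(array([-0.5, -0.5,  2.5]), array([-0.03, -0.04,  0.03]))
```

View pics/w28.png

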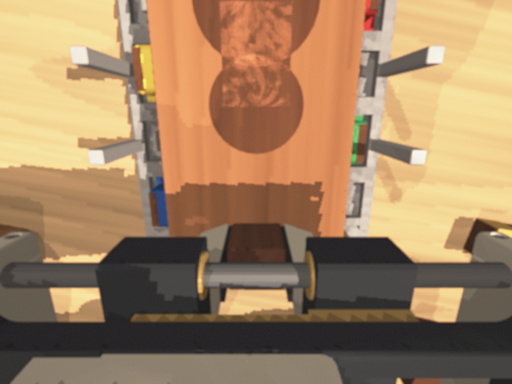

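Panel is inside the stops' height (underside ≈ 40.5 mm) with no contact force. Lower the last bit.

>>> carry_out(
  turn=[
    [0, 0, 0],
    [0, 0, 0],
    [0, 0, 0],
    [0, 0, 0],
    [0, 0, 0],
  ],
  linear=[
    [-0.3, -0.3, 1],
    [-0.3, -0.3, 2],
    [-0.3, -0.3, 2.5],
    [-0.3, -0.3, 2.5],
    [-0.3, -0.3, 2.5],
  ],
  claw=[1, 1, 1, 1, 1],
)

```text
time: 45.7
position: [645.7, 26.3, 48.4]
tool_rot: [0.279, -3.128, 0.001]
wrist_force: [-0.3, 0.8, 1.5]
finger_gap: 0.327
```

```bash
python3 - <<'E'
from h import *
s=manip.observe();print(s['position'],s['finger_gap'],s['wrist_force'],s['ft_torque'])
im,p=snap('side','s6');zoom(im,200,130,320,220,6,'s6z')
E
```

```text
[645.6656571   26.27346688  48.42822935] 0.32678874616706133 [-0.32481166  0.76107176  1.46408046] [ 0.00790147  0.0709086  -0.02171149]
```

View pics/s6z.png

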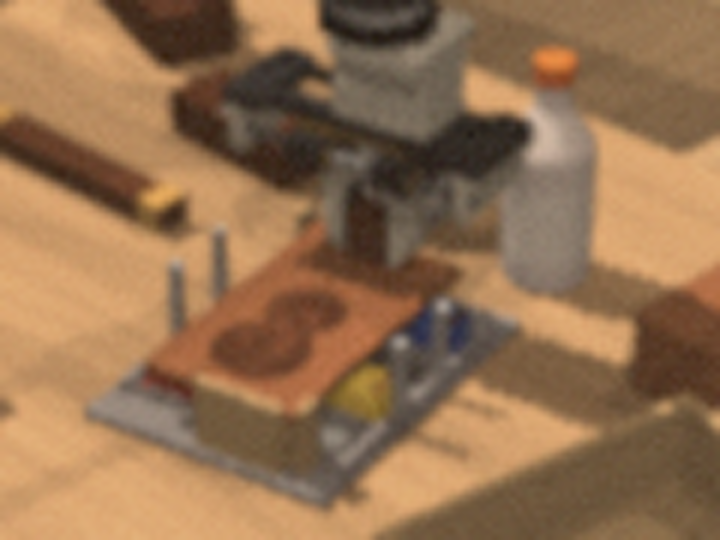

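>>> carry_out(
  turn=[
    [0, 0, 0],
    [0, 0, 0],
    [0, 0, 0],
    [0, 0, 0],
    [0, 0, 0],
    [0, 0, 0],
    [0, 0, 0],
    [0, 0, 0],
    [0, 0, 0],
    [0, 0, 0],
    [0, 0, 0],
  ],
  linear=[
    [0, 0, 0],
    [0, 0, 0],
    [0, 0, 0],
    [0, 0, 0],
    [0, 0, -10],
    [0, 0, -30],
    [0, 0, -70],
    [0, 0, -120],
    [0, 0, -160],
    [0, 0, -160],
    [0, 0, -160],
  ],
  claw=[0.4, 0.4, 0.4, 0.4, 0.4, 0.4, 0.4, 0.4, 0.4, 0.4, 0.4],
  squeeze=40,
)

```text
time: 46.85
position: [646.1, 26.4, 209.9]
tool_rot: [-0.279, 3.127, -0.002]
wrist_force: [-0.3, 0.3, -1.2]
finger_gap: 0.603
```

```bash
python3 - <<'E'
from h import *
snap('wrist');im,p=snap('wrist','w29');np.save('w29p.npy',p)
s=manip.observe();print(s['position'],s['finger_gap'],s['wrist_force'])
im,p=snap('side','s7');zoom(im,200,130,320,220,6,'s7z')
print(move([580,270,260],90))
E
```

```text
[645.01168323  26.42743725 207.02713518] 0.6005941108887867 [-0.91009561  0.15307143 -0.53344983]
(array([ 21.1, 251.2, -53.2]), array([ 0.  , -0.25, 10.18]))
```

View pics/w29.png

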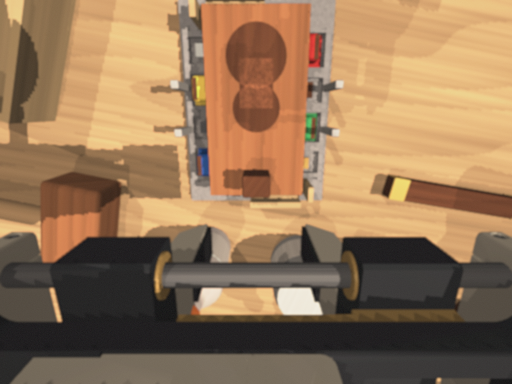

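View pics/s7z.png

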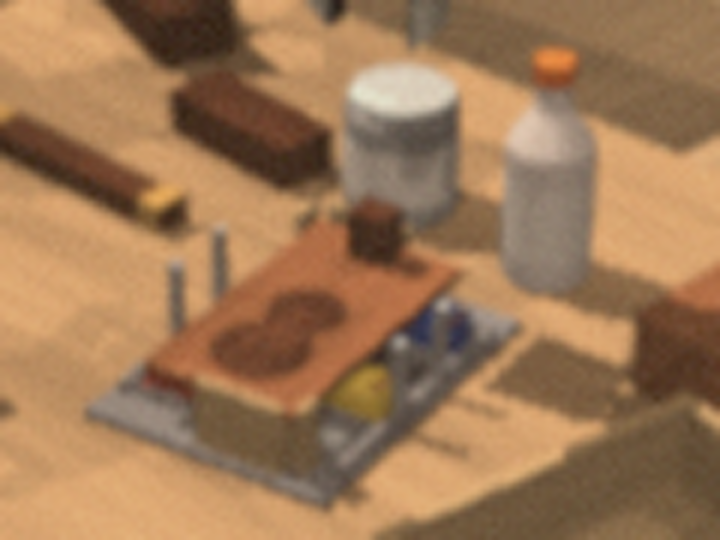

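```bash
python3 - <<'E'
from fit import *
p=np.load('w29p.npy',allow_pickle=True).item();im=cv2.imread('pics/w29.png')
zoom(im,160,0,350,215,3.5,'w29z')
for u in[(212,194),(303,194),(203,3),(310,3)]:
    d=back(p,u,46)[:2]-TRAY;c,s=np.cos(np.radians(TY)),np.sin(np.radians(TY));print(round(c*d[0]+s*d[1],1),round(-s*d[0]+c*d[1],1))
E
```

```text
97.9 -53.6
97.8 55.5
-100.9 -53.7
-100.9 52.8
```

View pics/w29z.png

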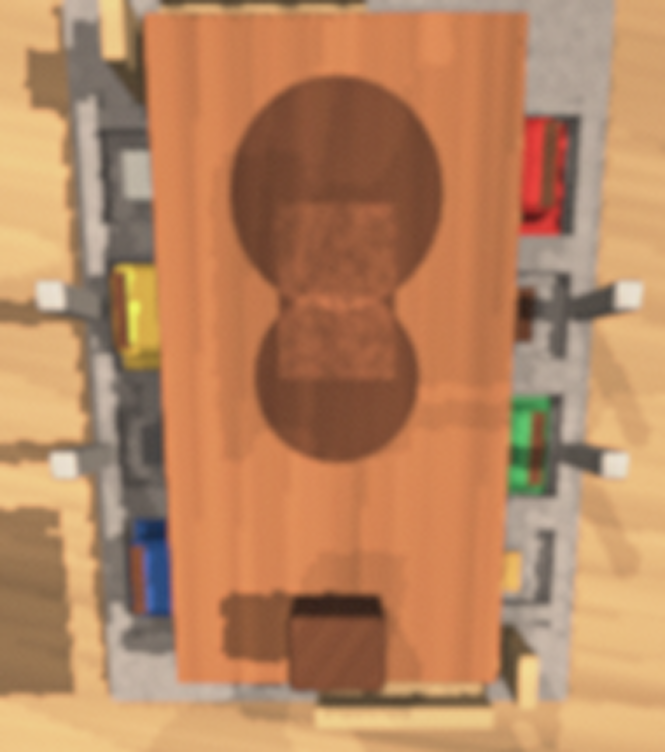

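```bash
python3 - <<'E'
from h import *
print(move([632,225,210],0))
E
```

```text
(array([-22.4, 197.7,  -3.4]), array([ -0.2 ,  -0.2 , 100.18]))
```

>>> carry_out(
  turn=[
    [0, 0, 100],
    [0, 0, 100],
    [0, 0, 100],
    [0, 0, 100],
    [0, 0, 100],
    [0, 0, 100],
    [0, 0, 100],
    [0, 0, 100],
    [0, 0, 100],
    [0, 0, 100],
    [0, 0, 100],
    [0, 0, 100],
  ],
  linear=[
    [-2, 16, -3],
    [-4, 32, -3],
    [-6, 48, -3],
    [-8, 66, -3],
    [-10, 82, -3],
    [-12, 100, -3],
    [-14, 116, -3],
    [-16, 132, -3],
    [-18, 150, -3],
    [-20, 170, -3],
    [-22, 190, -3],
    [-22, 198, -3],
  ],
  claw=[0.3, 0.3, 0.3, 0.3, 0.3, 0.3, 0.3, 0.3, 0.3, 0.3, 0.3, 0.3],
)

```text
time: 48.2
position: [631.4, 226.9, 209.0]
tool_rot: [-2.22, -2.219, 0.006]
wrist_force: [0.3, -0.7, -0.1]
finger_gap: 0.699
```

```bash
python3 - <<'E'
from h import *
snap('wrist');snap('wrist');im,p=snap('wrist','w30');np.save('w30p.npy',p)
s=manip.observe();print(s['position'],s['finger_gap'],abs(s['qvel']).max(),s['qpos'].round(2))
E
```

```text
[631.79710129 225.38947514 209.45483403] 0.7024920153543996 0.029552474628954554 [ 0.23  0.63  1.09 -0.    1.42  0.22]
```

View pics/w30.png

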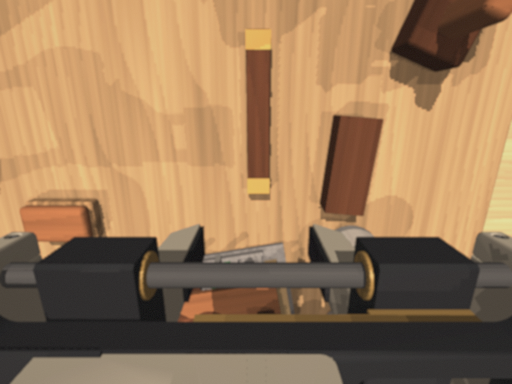

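```bash
python3 - <<'E'
from h import *
p=np.load('w30p.npy',allow_pickle=True).item()
P=np.array([back(p,u,22)[:2] for u in[(245,29.5),(271,29.5),(270.5,193),(247,193)]]);print(P.round(1),P.mean(0))
m=(P[:2].mean(0)-P[2:].mean(0));print(np.linalg.norm(m),np.degrees(np.arctan2(m[1],m[0]))-90)
print(move([*P.mean(0),70],0))
E
```

```text
[[618.4 385.8]
 [647.  385.9]
 [650.  198.4]
 [619.6 198.2]] [633.74607221 292.06921408]
187.60352732619913 0.6486911429753519
(array([ 66.9,   2.9, 139.3]), array([-0.22,  0.08,  0.37]))
```

>>> carry_out(
  turn=[
    [0, 0, -0.4],
    [0, 0, -0.4],
    [0, 0, -0.4],
    [0, 0, -0.4],
    [0, 0, -0.4],
    [0, 0, -0.4],
    [0, 0, -0.4],
    [0, 0, -0.4],
  ],
  linear=[
    [30, 2, 40],
    [60, 2, 80],
    [67, 2, 120],
    [67, 2, 160],
    [67, 2, 190],
    [67, 2, 200],
    [67, 2, 200],
    [67, 2, 200],
  ],
  claw=[0.3, 0.3, 0.3, 0.3, 0.3, 0.3, 0.3, 0.3],
)

```text
time: 49.15
position: [635.2, 291.9, 12.6]
tool_rot: [2.209, 2.232, 0.001]
wrist_force: [-0.2, -0.5, 0.1]
finger_gap: 0.698
```

>>> carry_out(
  turn=[
    [0, 0, 0],
    [0, 0, 0],
    [0, 0, 0],
    [0, 0, 0],
    [0, 0, 0],
    [0, 0, 0],
    [0, 0, 0],
    [0, 0, 0],
    [0, 0, 0],
    [0, 0, 0],
  ],
  linear=[
    [0, 0, 0],
    [0, 0, 0],
    [0, 0, 0],
    [0, 0, 0],
    [0, 0, 0],
    [0, 0, 0],
    [0, 0, 0],
    [0, 0, 0],
    [0, 0, 0],
    [0, 0, 0],
  ],
  claw=[1, 1, 1, 1, 1, 1, 1, 1, 1, 1],
  squeeze=45,
)

```text
time: 50.15
position: [634.0, 292.1, 11.3]
tool_rot: [-2.21, -2.232, 0.002]
wrist_force: [-1.4, 0.1, 4.2]
finger_gap: 0.302
```

>>> carry_out(
  turn=[
    [0, 0, 0],
    [0, 0, 0],
    [0, 0, 0],
    [0, 0, 0],
    [0, 0, 0],
    [0, 0, 0],
  ],
  linear=[
    [0, 0, -15],
    [0, 0, -50],
    [0, 0, -100],
    [0, 0, -150],
    [0, 0, -150],
    [0, 0, -150],
  ],
  claw=[1, 1, 1, 1, 1, 1],
)

```text
time: 50.75
position: [634.8, 292.3, 163.3]
tool_rot: [2.209, 2.232, 0.004]
wrist_force: [-0.6, -0.1, -1.7]
finger_gap: 0.301
```

```bash
python3 - <<'E'
from h import *
im,p=snap('wrist','w31')
s=manip.observe();print(s['position'],s['finger_gap'],abs(s['qvel']).max())
print(tray(0,0),move([*tray(0,0),150],TY-.6))
E
```

```text
[633.81971658 291.99146866 161.0319683 ] 0.2991855761349175 0.03436239510257641
[568.64  11.8 ] (array([-279.5,  -68. ,   11.3]), array([-0.08,  0.04, -8.97]))
```

View pics/w31.png

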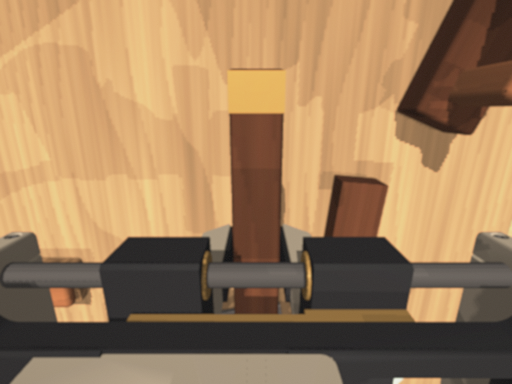

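>>> carry_out(
  turn=[
    [0, 0, -9.6],
    [0, 0, -9.6],
    [0, 0, -9.6],
    [0, 0, -9.6],
    [0, 0, -9.6],
    [0, 0, -9.6],
    [0, 0, -9.6],
    [0, 0, -9.6],
    [0, 0, -9.6],
    [0, 0, -9.6],
  ],
  linear=[
    [-40, -10, 0],
    [-80, -20, 0],
    [-120, -30, 0],
    [-160, -40, 0],
    [-200, -50, 0],
    [-240, -58, 0],
    [-270, -65, 5],
    [-279, -67, 11],
    [-279, -67, 11],
    [-279, -67, 11],
  ],
  claw=[1, 1, 1, 1, 1, 1, 1, 1, 1, 1],
)

```text
time: 51.8
position: [569.7, 13.4, 149.3]
tool_rot: [-2.014, -2.408, 0.003]
wrist_force: [0.2, -0.2, -0.1]
finger_gap: 0.3
```

```bash
python3 - <<'E'
from h import *
snap('wrist');im,p=snap('wrist','w32')
s=manip.observe();print(s['position'],s['finger_gap'],abs(s['qvel']).max())
print(move([*tray(0,0),95],TY))
E
```

```text
[570.14978937  13.85376832 149.97842435] 0.29845473959452157 0.0070320226809784565
(array([-1.8, -1.8, 55. ]), array([-0.09, -0.  ,  0.12]))
```

View pics/w32.png

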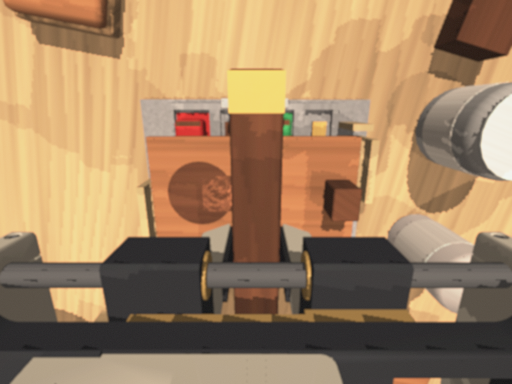

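>>> carry_out(
  turn=[
    [0, 0, 0.1],
    [0, 0, 0.1],
    [0, 0, 0.1],
    [0, 0, 0.1],
    [0, 0, 0.1],
    [0, 0, 0.1],
  ],
  linear=[
    [-1.8, -1.8, 25],
    [-1.8, -1.8, 50],
    [-1.8, -1.8, 66],
    [-1.8, -1.8, 66],
    [-1.8, -1.8, 66],
    [-1.8, -1.8, 66],
  ],
  claw=[1, 1, 1, 1, 1, 1],
)

```text
time: 52.5
position: [569.4, 10.8, 85.5]
tool_rot: [2.016, 2.408, 0.0]
wrist_force: [-0.8, -0.3, -0.9]
finger_gap: 0.301
```

```bash
python3 - <<'E'
from h import *
snap('wrist');im,p=snap('wrist','w33')
s=manip.observe();print(s['position'],s['finger_gap'],abs(s['qvel']).max())
print(move([*tray(0,0),57.5],TY))
E
```

```text
[569.18249053  10.53803912  85.41423162] 0.2971009828611884 0.005488947152359112
(array([ 1.4, -0.3, 27.9]), array([ 0.05,  0.06, -0.04]))
```

View pics/w33.png

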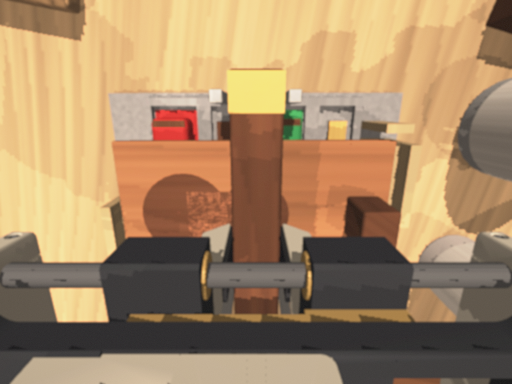

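>>> carry_out(
  turn=[
    [0, 0, 0],
    [0, 0, 0],
    [0, 0, 0],
    [0, 0, 0],
    [0, 0, 0],
    [0, 0, 0],
  ],
  linear=[
    [1.2, -0.3, 10],
    [1.2, -0.3, 20],
    [1.2, -0.3, 26],
    [1.2, -0.3, 27.5],
    [1.2, -0.3, 27.5],
    [1.2, -0.3, 27.5],
  ],
  claw=[1, 1, 1, 1, 1, 1],
)

```text
time: 53.2
position: [567.2, 11.5, 57.1]
tool_rot: [-2.016, -2.407, 0.003]
wrist_force: [-3.7, 0.9, 7.9]
finger_gap: 0.298
```

```bash
python3 - <<'E'
from h import *
snap('wrist');im,p=snap('wrist','w34')
s=manip.observe();print(s['position'],s['finger_gap'],s['wrist_force'])
print(move([*tray(0,0),57.3],TY))
E
```

```text
[567.14423807  11.53676805  57.107183  ] 0.2966570124820164 [-2.84701963  0.28476787  8.36513307]
(array([-0. ,  1.5, -0.2]), array([-0.16, -0.  , -0.06]))
```

View pics/w34.png

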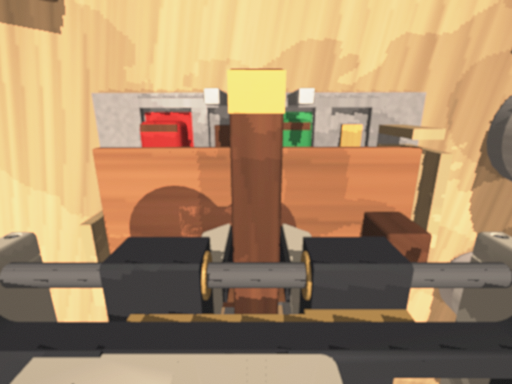

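Bar rests on the panel (8 N), centred between the posts (212/306 vs bar 229–286). Release gently.

>>> carry_out(
  turn=[
    [0, 0, 0],
    [0, 0, 0],
    [0, 0, 0],
    [0, 0, 0],
    [0, 0, 0],
    [0, 0, 0],
    [0, 0, 0],
    [0, 0, 0],
    [0, 0, 0],
    [0, 0, 0],
    [0, 0, 0],
    [0, 0, 0],
  ],
  linear=[
    [0, 0, -0.3],
    [0, 0, -0.3],
    [0, 0, -0.3],
    [0, 0, -0.3],
    [0, 0, -0.3],
    [0, 0, -10],
    [0, 0, -30],
    [0, 0, -70],
    [0, 0, -120],
    [0, 0, -160],
    [0, 0, -160],
    [0, 0, -160],
  ],
  claw=[0.5, 0.5, 0.5, 0.5, 0.5, 0.5, 0.5, 0.5, 0.5, 0.5, 0.5, 0.5],
)

```text
time: 54.5
position: [568.4, 11.6, 218.2]
tool_rot: [2.016, 2.407, 0.001]
wrist_force: [0.6, -0.0, -0.3]
finger_gap: 0.497
```

```bash
python3 - <<'E'
from h import *
s=manip.observe();print(s['position'],s['finger_gap'],s['wrist_force'])
print(move([650,40,300],TY+90), move([400,250,300],TY))
im,p=snap('side','s8');zoom(im,180,120,330,230,5,'s8z')
E
```

```text
[568.38635303  11.55813905 218.21959216] 0.49693095699364226 [ 0.56485901 -0.04492247 -0.2822218 ]
(array([ 13.6,  85.5, -81.7]), array([ 1.000e-02,  1.200e-01, -9.006e+01])) (array([ 264.2, -123.9,  -82.3]), array([ 0.08,  0.07, -0.06]))
```

View pics/s8z.png

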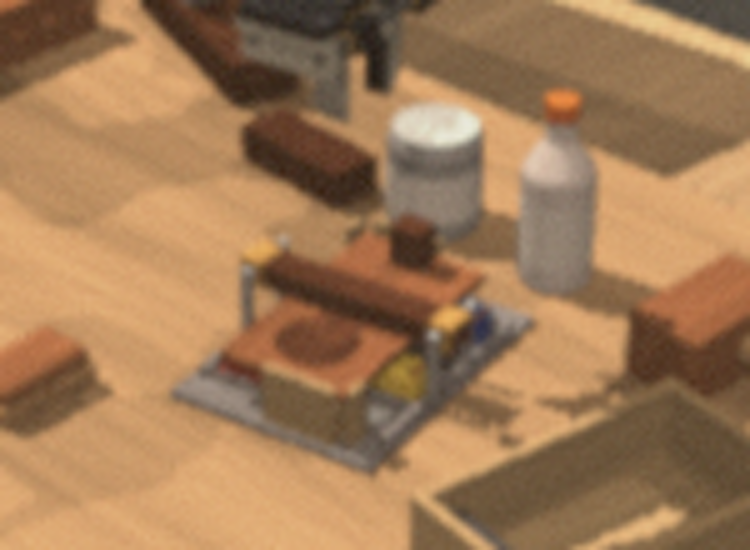

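>>> carry_out(
  turn=[
    [0, 0, -90],
    [0, 0, -90],
    [0, 0, -90],
    [0, 0, -90],
    [0, 0, -90],
    [0, 0, -90],
    [0, 0, -90],
    [0, 0, -90],
    [0, 0, -90],
    [0, 0, -90],
    [0, 0, -90],
    [0, 0, -90],
  ],
  linear=[
    [0, 10, -30],
    [2, 20, -60],
    [4, 30, -80],
    [6, 40, -80],
    [8, 50, -80],
    [10, 60, -80],
    [12, 75, -80],
    [14, 85, -80],
    [14, 85, -80],
    [14, 85, -80],
    [14, 85, -80],
    [14, 85, -80],
  ],
  claw=[0.5, 0.5, 0.5, 0.5, 0.5, 0.5, 0.5, 0.5, 0.5, 0.5, 0.5, 0.5],
)

```text
time: 55.75
position: [649.0, 40.3, 294.5]
tool_rot: [0.276, -3.124, -0.0]
wrist_force: [0.3, 0.3, 0.5]
finger_gap: 0.499
```

```bash
python3 - <<'E'
from h import *
snap('wrist');snap('wrist');im,p=snap('wrist','w35');np.save('w35p.npy',p)
s=manip.observe();print(s['position'],abs(s['qvel']).max())
zoom(im,160,0,360,230,3,'w35z')
E
```

```text
[649.17435051  40.24913691 295.57410523] 0.006162307059677536
```

View pics/w35z.png

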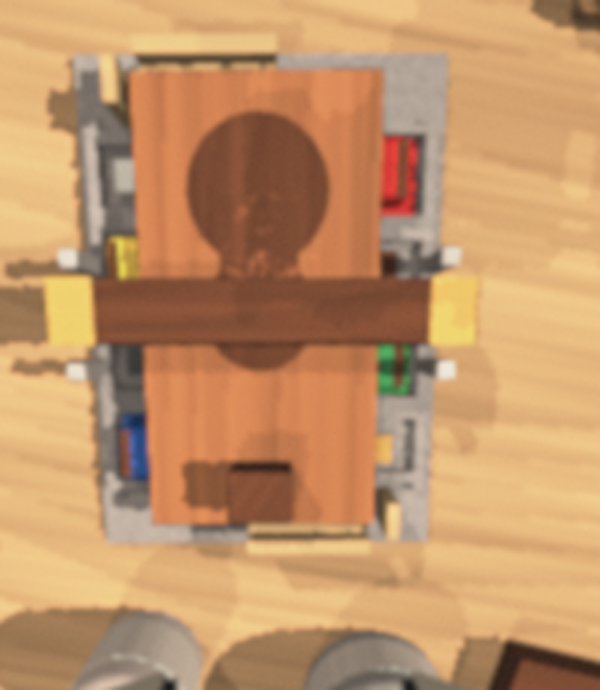

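```bash
python3 - <<'E'
from workcell import manip
print(manip.observe()['time'],manip.finish_job())
E
```

```text
the job is handed in; nothing more can be done
55.9 None
```

The job is done and handed in at 55.9 s; no verdict is reported.

- **Order of work:** I set the bar aside on the bench. All four tools were present, and I laid them in their compartments in the order yellow, blue, green, red. I then tilted the panel grip end first, slid it out from under the lip and laid it on the ledges. Last I laid the bar across it.
- **Last checks:** In the final pictures the bar lies flat between both pairs of posts, within about 1 mm of centre. The panel was measured about 1.5 mm off the tray centre, flat on its ledges inside the stops. All four handles were on their own patches in the pictures taken after each was placed. The last picture shows only the handle ends beside the panel, and those are where they should be.
- **What did not go as planned:**
  - The first try at the bar came up empty because I lifted before the fingers had closed; the second held.
  - I put the blue tool down about 9° tilted so the gripper cleared the glue bottle, and it settled flat when released.
  - The arm settled a few millimetres off its commanded pose, so I corrected each placement from the measured pose.
- **Limits of the checks:** I saw no knocked part and no slackened grip. I never touched the other things on the bench and they looked unmoved, but I did not measure them again at the end.

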